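Fit a chip cutter's blade cassette and draw it tight with its cam lock

TASK

Fit the blade cassette into the bed of the chip cutter: stand it flat on the bed between the guide rails with its T-headed bolt towards the cam lock, and ease it forward, without ramming or jamming it, until it rests against the rubber buffers with the bolt head inside the open cam. Then swing the cam's lever by its post clockwise, about half a turn, until the hook has drawn the bolt in and the lever comes up finger-tight (about 6 N of push at the post), and let go. The buffers are worn to an unknown depth, so go by the feel of the lever and not by its angle - left slack the cassette rattles, forced much harder the bolt is strained - and leave the other things on the bench where they are.

Things in the scene. Friction and masses are not known exactly. Their poses are not given: they have to be found in the camera images.
- bed: Fixed bed of a chip cutter: an aluminium plate 225 x 150 mm on rubber feet. Origin on the bench under the middle of the plate; x runs along the guide rails towards the cam lock, z up. The deck on which the cassette slides is 24 mm above the bench. The cam's upright axis is at x = +72.5 mm, y = 0. Above the deck the seat wall behind the buffers is 26 mm tall, the yoke round the cam 22 mm.
- rail_entry (a point): Point on the deck, on the middle line, where the straight guide rails begin (bed x = -12 mm). The rails are 16 mm tall above the deck; from here forward to bed x = +43 mm their inner faces are at y = +-56.5 mm (1.2 to 1.5 mm clearance each side); backward to bed x = -64 mm they flare out by about 7 mm each side, then the deck is open back to x = -112 mm.
- buffer_line (a point): Point on the deck midway between the two black rubber buffers (at y = +-26 to +-52 mm), at bed x = +22.5 mm. The buffers' faces lie within 3 mm of this line in x, by wear and packing (not measured): a cassette that just touches them has its origin at bed x = -17.5 mm, +-3. They are firm and give only a millimetre or two. The gap between them is open from above for the bolt.
- cassette: Loose blade cassette, steel frame 80 x 110 x 28 mm (x, y, z) with a grid of blades, about 0.45 kg; origin under its middle, x points to the bolt side. A draw bolt with a 6 mm stem sticks out of its front face (x = +40 mm) at height 14 mm. Set down with its origin at bed x = -62 mm (45 mm short of the buffers), it lies in the flare and on the open deck, bolt head clear of the cam.
- cassette_grip (a point): Middle of the cassette's black grip bar, at x = -27, y = 0, z = +53 mm in the cassette's frame. The bar lies along the cassette's y, is 12 mm thick (x), 14 mm tall and 54 mm long between its posts; 18 mm are free below it, down to the cassette's rear block.
- bolt_head (a point): Centre of the bolt's upright cross head, 9 mm thick and 26 mm tall, at x = +76, z = +14 mm in the cassette's frame.
- cam_post (a point): Middle of the upright black post (round, 16 mm thick, 34 mm tall, 73 to 107 mm above the bench) at the end of the cam's flat lever, 55 mm from the cam's axis; it turns with the cam. With the joint at 0 the lever points to the bed's -y; swung clockwise it passes above the cassette's front bar (52 mm above the bench) to the bed's +y. The lever's top is 73 mm above the bench.
- cam (a joint): Turn of the cam, rad, growing clockwise from above. At 0 the disc's mouth faces the cassette; the bolt head enters at -0.25 to 0.3, where it starts. Turning on, its hook passes behind the head, takes load somewhere from 1.7 to 3.6 (by wear) and draws the bolt in. Push at the post: 1 N free, then rising fast: 6 N give a bolt pull of about 20 N, 10 N and more strain it. It stays where it is left.
- mug: Mug, 83 x 117 x 94 mm, a bystander; origin at the middle of its underside.
- small_bowl: Small white bowl, 109 mm wide, 49 mm tall, a bystander; origin at the middle of its underside.
- pepper_shaker: Pepper shaker, 44 mm wide, 90 mm tall, a bystander; origin at the middle of its underside.
- teaspoon: Teaspoon, 130 mm long, lying flat, a bystander; origin at the middle of its underside.
Not all that is in view belongs to the job. What is shaped like the cassette but red is not meant.

How it is judged:
On the way:
1. the cassette stands on the bed between the rails, its bolt head inside the cam while the cam is still open (x of cassette in the frame of bed above -0.0225 m and y of cassette in the frame of bed between -0.003 and 0.003 m and z of cassette in the frame of bed between 0.021 and 0.027 m and value of joint cam below 0.6 rad), for 0.2 s.
At the end, for the whole second after the job is handed in: Released and at rest, the cassette stands flat on the bed, within 3 mm of its middle line and 0.05 rad of square and level, drawn against the buffers (origin at bed x -21.2 to -11.5 mm); the cam is past 1.6 rad and its hook pulls the bolt with at least 10 N (contact force between cassette and cam above 10 N and value of joint cam between 1.6 and 4.5 rad and x of cassette in the frame of bed between -0.0212 and -0.0115 m and y of cassette in the frame of bed between -0.003 and 0.003 m and z of cassette in the frame of bed between 0.021 and 0.027 m and angle between the x axis of cassette and the x axis of bed, either way round below 0.05 rad and angle between cassette's own z axis and vertical below 0.05 rad and linear speed of cassette below 0.01 m/s and velocity of joint cam between -0.03 and 0.03 rad/s); the robot touches nothing.
It fails at once if the bolt or the cam is strained: more than 45 N between the bolt and the cam (contact force between cassette and cam above 45 N).
It fails at once if the cassette is rammed, dropped or jammed: more than 70 N between it and the bed with its cam (contact force between cassette and bed above 70 N).
It fails at once if a bystander is moved by more than 3 cm (distance of any of mug, small_bowl, pepper_shaker, teaspoon from where it was at the start of the episode above 0.03 m).
It also fails if it takes over 72 s, if anything falls off the work surface, if the arm or the gripper's body presses on something with over 40 N, if the wrist force passes 120 N, or if a joint passes its speed limit or range.

ROBOT

A 7-joint arm with a two-finger parallel gripper is mounted at the origin on a cart in front of the work surface, level with it; the furniture and walls round the work are solid. World frame = base frame: x ahead of the robot, y to its left, z up, the work surface at z = 0. Lengths are in m, angles in rad, forces in N, time in s.
With the tool pointing down it reaches from about 0.4 to 0.75 m from the base axis. Payload 19.5 kg.
Tool frame: the origin (TCP) lies between the finger pads; the fingertips stand 25 mm ahead of it and the grasp point (between the pads) lies 6 mm ahead of it; z points along the fingers, y is the direction in which the jaws open and shut (so a half turn about z gives the same grasp; the last joint's range is limited). The gripper opens to 85 mm and grips with 20 to 120 N. Pads are 22 mm wide; open, the fingers measure 114 mm over their backs; the gripper's body (76 mm by 85 mm) begins 54 mm behind the grasp point. The pads swing forward as they close: fully open they stand 13 mm farther back than shut.
Start: joints at [1.254, 0.707, -0.028, 1.485, 0.022, 0.951, -0.075], TCP at [0.156, -0.553, 0.256] pointing down, gripper open.
Joint ranges: [-2.71, 2.71], [-0.32, 2.16], [-1.57, 1.52], [0, 2.45], [-1.46, 4.6], [0, 2.02], [-2.83, 2.83]. Speed limits (rad/s): [1.89, 1.89, 2.57, 2.57, 3.01, 3.01, 3.01].

INTERFACE

Orientations are given as a rotation vector (axis times angle).
In Python, from plant import sense, viewer, env gives the robot as it stands.
- The arm moves only by the tool play_rows, never from a script. Its argument "targets" is a list of rows, each a list of 3 entries, a list of its own where there are three numbers: the shift along the tool's x, y, z in mm, then the turn, a rotation vector about the tool's x, y, z in degrees, then the opening, from -1 (shut) to 1 (fully open), so that 0 is half open. In form: [[[tx, ty, tz], [ax, ay, az], hand], ...]. A call has 1 to 20 rows; each row is the pose to reach, as a shift and turn from the pose commanded when the call began, along the tool's axes at that moment; what a row does not reach only later rows make up. A row lasts 1/8 s, in which the tool goes at most 62.5 mm and 10.7 degrees, less where a joint would pass 70% of its speed; a pose out of reach is approached as far as the arm can. A call with a gripper value outside its range is refused whole. The fingers move at their own pace and stop on an object; "force" is the grip in N (left out, the last holds). Time passes only in rows, so rows that repeat a pose let the fingers close. It gives the time, the measured TCP pose, the force and the opening at its end, in the units of the state.
- sense(): the state, without advancing time (a new reading comes with each control period).
- viewer.snapshot(name): name is "scene" or "side" or "wrist"; returns the picture (384x512x3 uint8, red, green, blue); there is no depth.
- viewer.camera_params(name): a dict with "camera_matrix" (3x3 intrinsics, pixels), "k1" (the pictures are not rectified: a ray, as slopes to the right and down, at radius r is drawn at 1 + k1 r^2 times it, then the intrinsics apply), "T" (4x4, takes a point from camera to world coordinates). Camera axes: x right, y up, looking along -z (the intrinsics and any distortion apply to the point x, -y, -z); pixel columns grow to the right and rows downward; lengths in m; the calibration is good to about 2 mm. A picture is of the moment at which its call begins: read the wrist's pose just before it. camera_params takes no time and is no camera call; for the wrist camera it gives the pose at the moment of the call.
- env.finish_job(): hands the job in, once; it reports no verdict.
The state is a dict: "time_s": time; "qpos": joint angles; "dq": joint speeds; "effort": joint torques, N m; "eef_pos": TCP position; "tcp_rot": TCP orientation; "ft_force": force on the tool from outside, world axes, zero at the start; "moment": the same for the moment, N m; "opening": finger opening in m.
Only numpy, scipy, OpenCV 4.12 (cv2) and the standard library are available. Lean on these libraries where they do the work, as an engineer would, in place of code of your own. Each camera call takes 0.05 s, during which the arm holds its last target.

## Working session

There is one attempt and no reset: what is moved stays moved. The work goes in short steps, Python scripts to look and compute and a tool call to move; the robot and the scene stay as the last step left them, time stands still between calls to the robot, and variables do not carry over. Pictures are saved under pics/ and viewed, and the job is handed in when it is done.

Besides the shell and the picture viewer there is one more tool, called after "Call:" by a JSON object that holds its "api" and its "payload", one argument or row to a line. play_rows: Moves the arm, as the interface text tells. Its arguments: {"type":"object","properties":{"targets":{"type":"array","items":{"type":"array"}},"force":{"type":"number"}},"required":["targets"]}

```bash
ls; mkdir -p pics; cat > h.py <<'E'
import numpy as np, cv2
from plant import sense, viewer, env
def snap(n,f):
    p=viewer.camera_params(n); im=viewer.snapshot(n); cv2.imwrite('pics/'+f+'.png',im[:,:,::-1]); np.save('pics/'+f+'.npy',im)
    import pickle; pickle.dump(p,open('pics/'+f+'.pkl','wb')); return im,p
def load(f):
    import pickle; return np.load('pics/'+f+'.npy'),pickle.load(open('pics/'+f+'.pkl','rb'))
def ray(p,uv):
    K=np.array(p['camera_matrix']);k=p['k1'];T=np.array(p['T'])
    d=np.array([(uv[0]-K[0,2])/K[0,0],(uv[1]-K[1,2])/K[1,1]]);s=d.copy()
    for _ in range(30): s=d/(1+k*(s@s))
    v=T[:3,:3]@np.array([s[0],-s[1],-1.]);return T[:3,3],v
def onz(p,uv,z):
    o,v=ray(p,uv);return o+v*(z-o[2])/v[2]
def proj(p,X):
    K=np.array(p['camera_matrix']);k=p['k1'];T=np.array(p['T'])
    c=T[:3,:3].T@(np.array(X)-T[:3,3]);s=np.array([c[0],-c[1]])/-c[2];s=s*(1+k*(s@s))
    return np.array([K[0,0]*s[0]+K[0,2],K[1,1]*s[1]+K[1,2]])
def tri(pu):
    A=np.zeros((3,3));b=np.zeros(3)
    for p,uv in pu:
        o,v=ray(p,uv);v=v/np.linalg.norm(v);M=np.eye(3)-np.outer(v,v);A+=M;b+=M@o
    return np.linalg.solve(A,b)
E
python3 - <<'E'
from h import *
for n in ['scene','side','wrist']:
    im,p=snap(n,n+'0'); print(n,np.round(p['T'],3).tolist(),p['k1'],np.round(p['camera_matrix'],1).tolist())
s=sense();print(s)
E
```

```text
pics
scene [[0.766, 0.323, -0.556, -0.066], [-0.643, 0.372, -0.669, -0.946], [-0.009, 0.87, 0.493, 0.643], [0.0, 0.0, 0.0, 1.0]] -0.02420625412595832 [[373.9, 0.0, 247.6], [0.0, 373.9, 186.3], [0.0, 0.0, 1.0]]
side [[0.873, 0.266, -0.41, 0.23], [-0.488, 0.508, -0.71, -0.812], [0.02, 0.819, 0.573, 0.557], [0.0, 0.0, 0.0, 1.0]] -0.08874400715523136 [[376.7, 0.0, 257.8], [0.0, 376.7, 191.8], [0.0, 0.0, 1.0]]
wrist [[0.271, 0.91, 0.314, 0.237], [-0.963, 0.256, 0.087, -0.531], [-0.001, -0.325, 0.946, 0.374], [0.0, 0.0, 0.0, 1.0]] -0.02080611491281034 [[269.5, 0.0, 253.7], [0.0, 269.5, 190.3], [0.0, 0.0, 1.0]]
{'time_s': 0.15, 'qpos': array([ 1.25429474,  0.70692499, -0.02762064,  1.48488719,  0.02199059,
        0.95092337, -0.07549088]), 'dq': array([ 1.55733162e-03, -2.24881404e-03, -9.54262565e-04, -2.50181816e-03,
        2.43330203e-03, -5.72336839e-05,  8.48724150e-05]), 'effort': array([-3.45988346e-04, -8.83313441e+01,  1.23469189e+00, -2.36195433e+01,
        1.69726956e-02,  5.32404694e-03, -1.27709127e-04]), 'eef_pos': array([ 0.15598561, -0.55324622,  0.25595598]), 'tcp_rot': array([-3.11116001e+00, -4.30193601e-01,  2.01503410e-04]), 'ft_force': array([-0.40626567,  0.44053217, -0.67512921]), 'moment': array([0.01564804, 0.00905737, 0.02868607]), 'opening': 0.08504008821955032}
```

View pics/scene0.png

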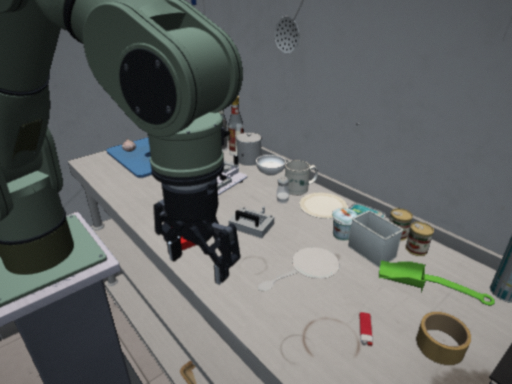

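View pics/side0.png

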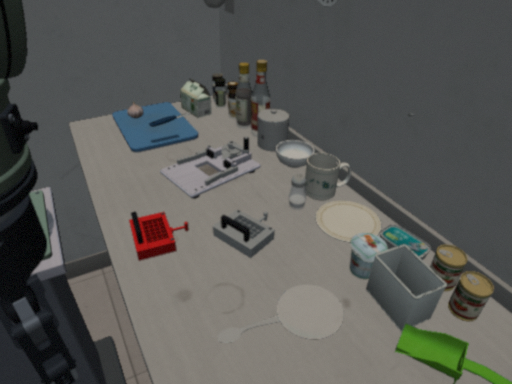

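View pics/wrist0.png

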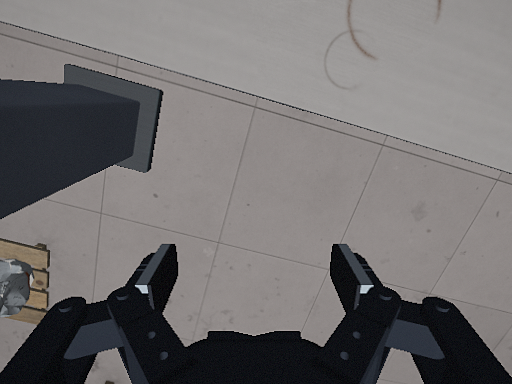

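The side view shows two cassette-like things: a grey one at about (243,229) and a red one at about (153,235). The grey one is meant, since red is excluded by the task. The bed is at about (211,168), with the cam post at about (246,145). I'll enlarge both to confirm.

```bash
python3 - <<'E'
from h import *
im,p=load('side0')
a=cv2.resize(im[195:265,195:290],None,fx=8,fy=8,interpolation=cv2.INTER_CUBIC); cv2.imwrite('pics/c1.png',a[:,:,::-1])
a=cv2.resize(im[130:205,155:270],None,fx=7,fy=7,interpolation=cv2.INTER_CUBIC)[:,:800]; cv2.imwrite('pics/c2.png',a[:,:,::-1])
E
```

```text
(no output)
```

View pics/c1.png

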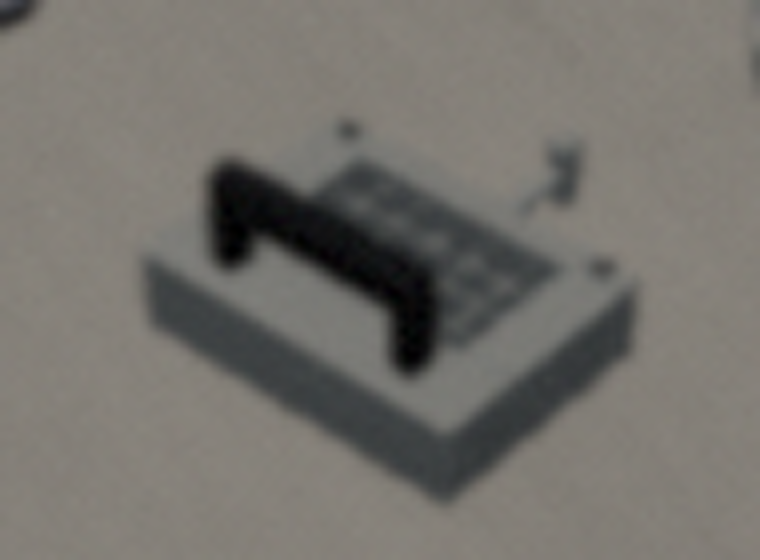

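View pics/c2.png

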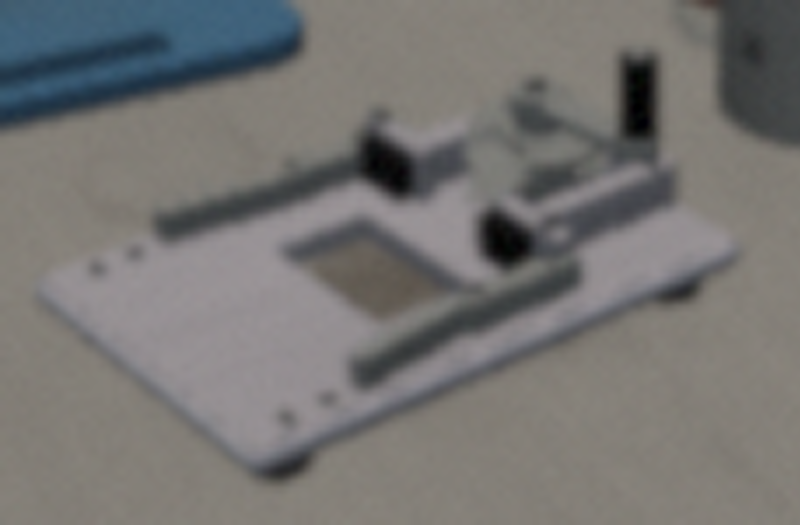

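The crop confirms it: grey frame, black grip bar, blade grid, T-bolt at about (266,216) in the full picture. In the second crop the bed has a post beyond the yoke, which is the cam_post.

```bash
python3 - <<'E'
from h import *
im,p=load('side0')
c=lambda u,v:(195+u/8-.4,195+v/8-.4)
b=lambda u,v:(155+u/7-.4,130+v/7-.4)
C=[onz(p,c(*q),.028) for q in [(145,258),(447,432),(635,283)]]
for x in C: print(np.round(x,4))
print('side len',np.linalg.norm(C[0]-C[1]),np.linalg.norm(C[1]-C[2]))
o=(C[0]+C[2])/2; print('cass origin',o,'yaw',np.degrees(np.arctan2(*(C[2]-C[1])[[1,0]])),np.degrees(np.arctan2(*(C[0]-C[1])[[1,0]]))-90)
print('grip ends',onz(p,c(232,172),.06),onz(p,c(415,275),.06))
print('bolt',onz(p,c(566,160),.027))
B=[onz(p,b(*q),.024) for q in [(40,290),(258,465),(738,245)]]
for x in B: print(np.round(x,4))
print(np.linalg.norm(B[0]-B[1]),np.linalg.norm(B[1]-B[2]))
print('bed o',(B[0]+B[2])/2,np.degrees(np.arctan2(*(B[2]-B[1])[[1,0]])),np.degrees(np.arctan2(*(B[0]-B[1])[[1,0]]))-90)
print('post top',onz(p,b(638,55),.107))
for n,q in dict(mug=(322,193),bowl=(295,160),pep=(297,203),pot=(273,145)).items(): print(n,onz(p,q,.0))
E
```

```text
[ 0.4574 -0.2276  0.028 ]
[ 0.4974 -0.3251  0.028 ]
[ 0.569  -0.2982  0.028 ]
side len 0.10537227577774552 0.07654353558026608
cass origin [ 0.51322065 -0.26291812  0.028     ] yaw 20.559857049762847 22.290268432698852
grip ends [ 0.477872   -0.24164576  0.06      ] [ 0.50107185 -0.30069926  0.06      ]
bolt [ 0.57992609 -0.24270756  0.027     ]
[0.4272 0.0525 0.024 ]
[ 0.4597 -0.0938  0.024 ]
[ 0.6799 -0.0415  0.024 ]
0.14985449145319216 0.22631072014306433
bed o [0.55357027 0.00548289 0.024     ] 13.350404923986448 12.541588941914696
post top [ 0.64485429 -0.02351126  0.107     ]
mug [ 0.77257286 -0.20470453  0.        ]
bowl [ 0.80491959 -0.03109239  0.        ]
pep [ 0.69057395 -0.21043174  0.        ]
pot [0.79558748 0.07897469 0.        ]
```

Call:
{"api": "play_rows", "payload": {
  "targets": [
    [[397,-180,40],[0,0,-96],0.2],
    [[397,-180,40],[0,0,-96],0.2],
    [[397,-180,40],[0,0,-96],0.2],
    [[397,-180,40],[0,0,-96],0.2],
    [[397,-180,40],[0,0,-96],0.2],
    [[397,-180,40],[0,0,-96],0.2],
    [[397,-180,40],[0,0,-96],0.2],
    [[397,-180,40],[0,0,-96],0.2],
    [[397,-180,40],[0,0,-96],0.2],
    [[397,-180,40],[0,0,-96],0.2],
    [[397,-180,40],[0,0,-96],0.2],
    [[397,-180,40],[0,0,-96],0.2],
    [[397,-180,40],[0,0,-96],0.2]
  ]
}}

```text
time_s: 1.78
eef_pos: [0.4893, -0.2724, 0.2163]
tcp_rot: [-1.764, -2.6, 0.0]
ft_force: [0.1, 0.2, -0.4]
opening: 0.0512
```

```bash
python3 - <<'E'
from h import *
s=sense();print(s['time_s'],s['qpos'],s['eef_pos'],s['tcp_rot'],s['opening'])
snap('wrist','w1');snap('side','s1')
E
```

```text
1.775 [ 0.67708514  0.75915572 -0.44217346  1.58845425  0.3910898   0.88303395
  0.46864001] [ 0.48929356 -0.27239842  0.21634883] [-1.76401803e+00 -2.59957115e+00  1.72071223e-05] 0.0511624841542724
```

View pics/w1.png

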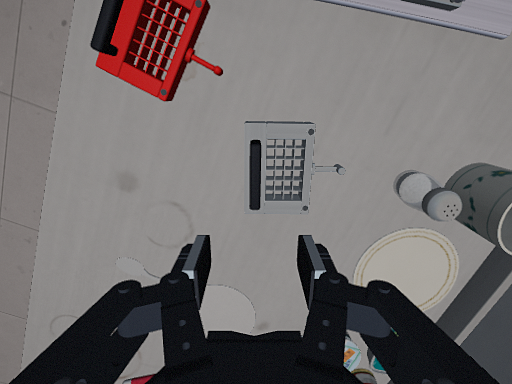

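View pics/s1.png

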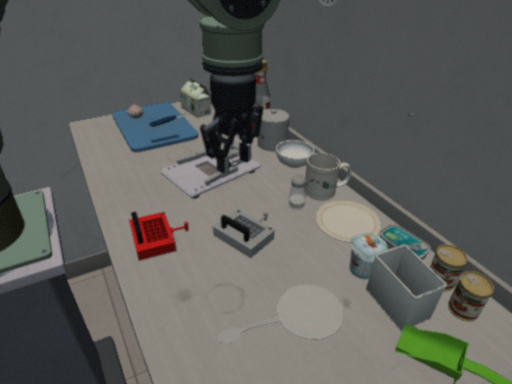

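The wrist picture shows the grey cassette at (280,168) with its grip bar at (255,175), the bolt at (340,169), and the bed's edge at top right. The red decoy is at top left. I'll measure from the wrist camera.

```bash
python3 - <<'E'
from h import *
im,p=load('w1')
cv2.imwrite('pics/c3.png',cv2.resize(im[105:230,230:360],None,fx=4.6,fy=4.6,interpolation=cv2.INTER_CUBIC)[:,:,::-1])
hsv=cv2.cvtColor(im,cv2.COLOR_RGB2HSV)
m=(im.max(2)<60).astype(np.uint8); m[225:]=0; m[:,:235]=0; m[:,265:]=0;m[:125]=0
n,l,st,ce=cv2.connectedComponentsWithStats(m);i=1+st[1:,4].argmax();print(st[i],ce[i])
r=cv2.minAreaRect(np.argwhere(l==i)[:,::-1].astype(np.float32));print(r)
print('grip c',onz(p,ce[i],.059),onz(p,r[0],.056))
bx=cv2.boxPoints(r);print([np.round(onz(p,q,.06),4).tolist() for q in bx])
E
```

```text
[250 140  11  70 734] [254.83514986 173.89918256]
((255.0, 174.5), (69.0, 10.0), 90.0)
grip c [ 0.48743149 -0.26495446  0.059     ] [ 0.48815962 -0.26627462  0.056     ]
[[0.4696, -0.2335, 0.06], [0.479, -0.2298, 0.06], [0.5074, -0.2998, 0.06], [0.4972, -0.3039, 0.06]]
```

View pics/c3.png

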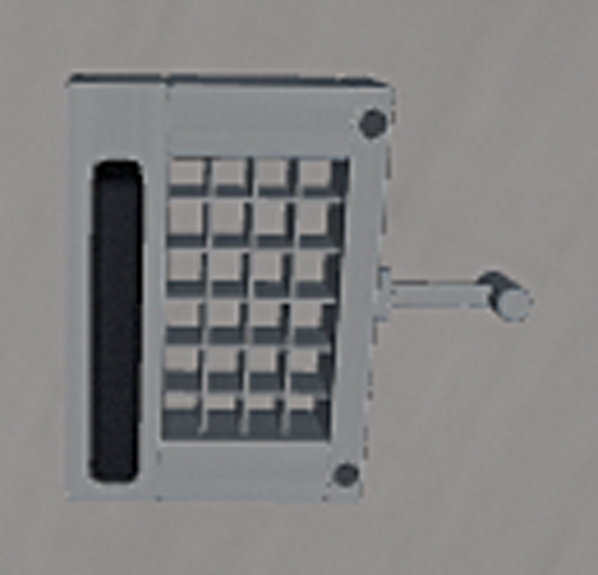

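Call:
{"api": "play_rows", "payload": {
  "targets": [
    [[5.5,1,50],[0,0,0],0.2],
    [[5.5,1,100],[0,0,0],0.2],
    [[5.5,1,135],[0,0,0],0.2],
    [[5.5,1,157],[0,0,0],0.2],
    [[5.5,1,157],[0,0,0],0.2],
    [[5.5,1,157],[0,0,0],0.0]
  ],
  "force": 40
}}

```text
time_s: 2.62
eef_pos: [0.4885, -0.2671, 0.0602]
tcp_rot: [1.762, 2.6, 0.0]
ft_force: [-0.8, -0.1, 0.3]
opening: 0.0427
```

```bash
python3 - <<'E'
from h import *
s=sense();print(s['time_s'],s['eef_pos'],s['ft_force'],s['opening'])
snap('wrist','w2')
E
```

```text
2.625 [ 0.48853907 -0.26708668  0.06023455] [-0.77143337 -0.14048216  0.32742251] 0.04270148282256901
```

View pics/w2.png

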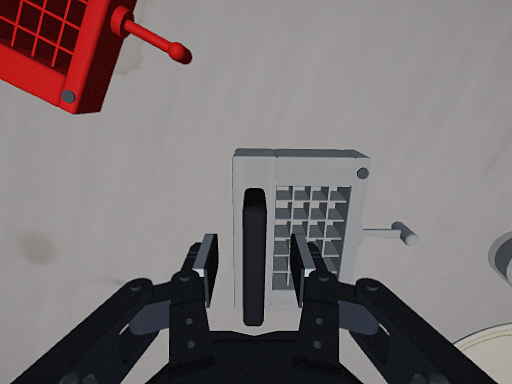

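The bar at columns 243–266 lies between the pads (205 and 303). Next is closing and lifting.

Call:
{"api": "play_rows", "payload": {
  "targets": [
    [[0,0,0],[0,0,0],-0.9],
    [[0,0,0],[0,0,0],-0.9],
    [[0,0,0],[0,0,0],-0.9],
    [[0,0,0],[0,0,0],-0.9],
    [[0,0,0],[0,0,0],-0.9],
    [[0,0,0],[0,0,0],-0.9],
    [[0,0,-5],[0,0,0],-0.9],
    [[0,0,-15],[0,0,0],-0.9],
    [[0,0,-40],[0,0,0],-0.9],
    [[0,0,-80],[0,0,0],-0.9],
    [[0,0,-100],[0,0,0],-0.9],
    [[0,0,-100],[0,0,0],-0.9]
  ]
}}

```text
time_s: 4.18
eef_pos: [0.4884, -0.2672, 0.1606]
tcp_rot: [1.762, 2.599, 0.0]
ft_force: [-0.7, -0.5, -6.2]
opening: 0.0114
```

```bash
python3 - <<'E'
from h import *
s=sense();print(s['time_s'],s['eef_pos'],s['ft_force'],s['moment'],s['opening'])
snap('wrist','w3');snap('side','s3')
E
```

```text
4.175 [ 0.48844951 -0.26721923  0.1606286 ] [-0.69682434 -0.45866475 -6.19126127] [-0.02279655  0.08856739  0.0104756 ] 0.011433777153593673
```

View pics/w3.png

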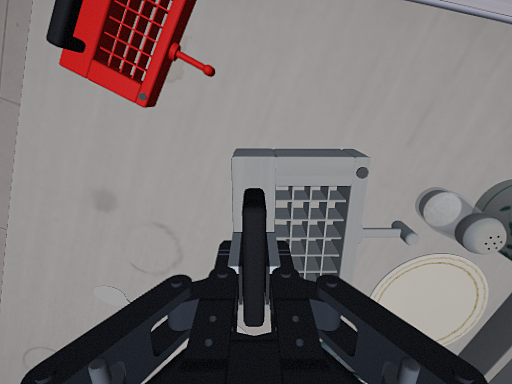

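View pics/s3.png

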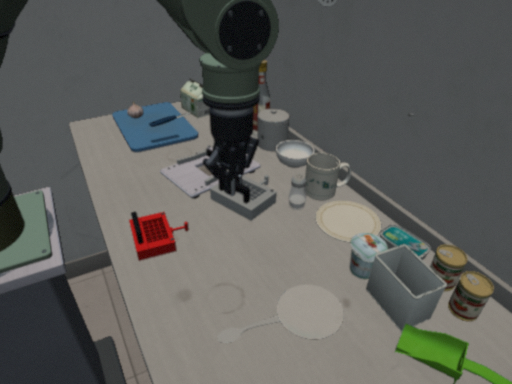

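The lift worked: 6 N of weight, and the cassette sits unchanged in the hand. I'll move to where the wrist camera sees the bed.

Call:
{"api": "play_rows", "payload": {
  "targets": [
    [[50,20,-45],[0,0,4.5],-0.9],
    [[85,35,-90],[0,0,8.8],-0.9],
    [[85,35,-90],[0,0,8.8],-0.9],
    [[85,35,-90],[0,0,8.8],-0.9],
    [[85,35,-90],[0,0,8.8],-0.9]
  ]
}}

```text
time_s: 4.9
eef_pos: [0.4886, -0.1759, 0.248]
tcp_rot: [-1.957, -2.455, 0.002]
ft_force: [0.2, -0.2, -5.7]
opening: 0.0111
```

```bash
python3 - <<'E'
from h import *
s=sense();print(s['time_s'],s['eef_pos'],s['tcp_rot'],s['dq'].max())
im,p=snap('wrist','w4');snap('scene','sc4')
cv2.imwrite('pics/w4b.png',cv2.resize(im[0:250],None,fx=1.56,fy=1.56,interpolation=cv2.INTER_CUBIC)[:,:,::-1])
E
```

```text
4.9 [ 0.48864275 -0.1758698   0.24795395] [-1.95671923e+00 -2.45518887e+00  1.61125311e-03] 0.002805205049989789
```

View pics/w4b.png

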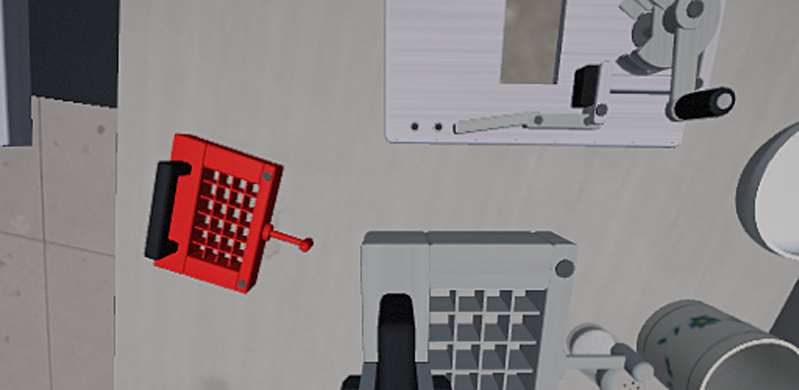

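View pics/sc4.png

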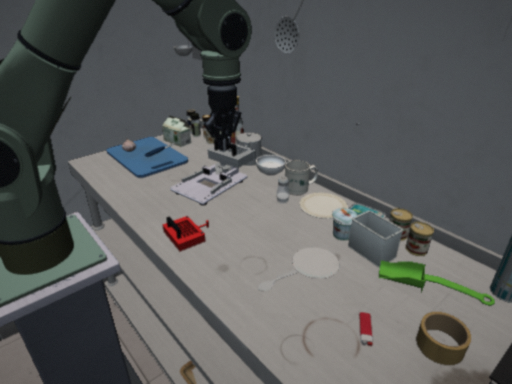

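The bed's near edge is now at row 92 of the wrist picture, parallel to it, with the post at about (450,66). I'll move another 80 mm to see the whole bed.

Call:
{"api": "play_rows", "payload": {
  "targets": [
    [[45,0,-10],[0,0,0],-0.9],
    [[90,0,-20],[0,0,0],-0.9],
    [[90,0,-20],[0,0,0],-0.9],
    [[90,0,-20],[0,0,0],-0.9]
  ]
}}

```text
time_s: 5.5
eef_pos: [0.469, -0.088, 0.2689]
tcp_rot: [-1.957, -2.457, 0.001]
ft_force: [0.7, 0.2, -5.2]
opening: 0.0114
```

```bash
python3 - <<'E'
from h import *
s=sense();print(s['time_s'],s['eef_pos'],s['tcp_rot'],s['dq'].max())
im,p=snap('wrist','w5')
cv2.imwrite('pics/w5b.png',cv2.resize(im[0:220,200:512],None,fx=2.5,fy=2.5,interpolation=cv2.INTER_CUBIC)[:,:,::-1])
cv2.imwrite('pics/w5c.png',cv2.resize(im[130:330,200:460],None,fx=3,fy=3,interpolation=cv2.INTER_CUBIC)[:,:,::-1])
E
```

```text
5.5 [ 0.46904247 -0.08801867  0.26892958] [-1.95741590e+00 -2.45686735e+00  8.04912406e-04] 0.015065300261631286
```

View pics/w5b.png

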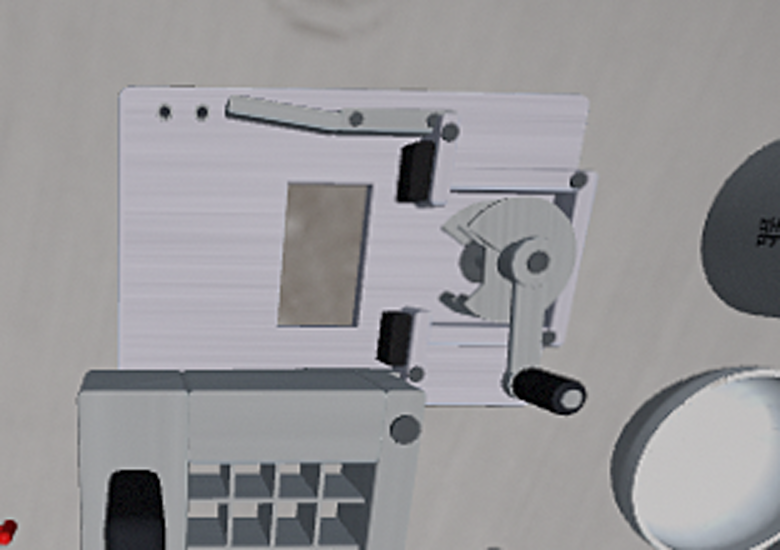

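View pics/w5c.png

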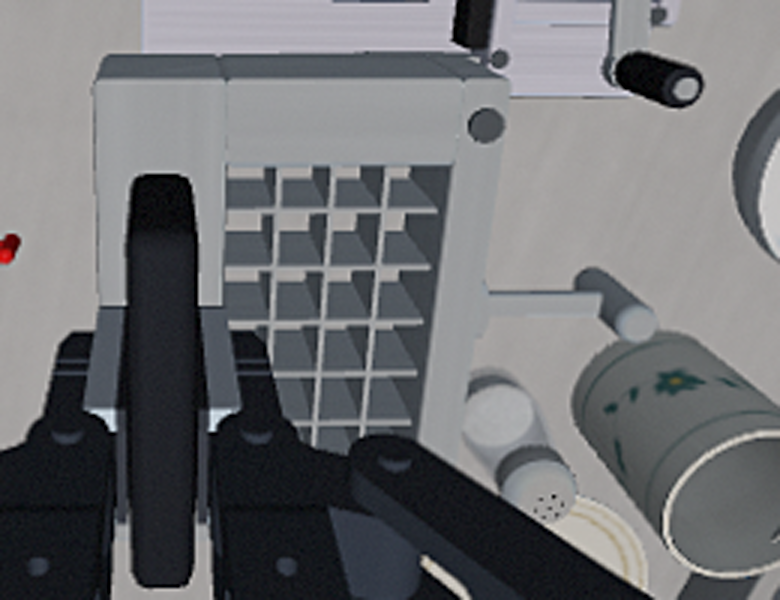

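```bash
cat > m5.py <<'E'
from h import *
im,p=load('w5')
b=lambda u,v:(200+u/2.5-.3,v/2.5-.3)
c=lambda u,v:(200+u/3-.33,130+v/3-.33)
tl,tr,bl=[onz(p,b(*q),.024) for q in [(118,88),(590,97),(118,368)]]
be=onz(p,b(470,407),.024)
print('tl,tr',tl,tr,'len',np.linalg.norm(tr-tl))
yx=np.degrees(np.arctan2(*(tr-tl)[[1,0]]));yl=np.degrees(np.arctan2(*(tl-bl)[[1,0]]))-90
print('yaw',yx,yl)
def frame(y): 
    y=np.radians(y);return np.array([np.cos(y),np.sin(y),0]),np.array([-np.sin(y),np.cos(y),0])
ex,ey=frame((yx+yl)/2)
print('width',(tl-be)@ey)
o1=(tl+tr)/2-ey*.075; print('bed o',o1)
ax=onz(p,b(538,261),.078);print('cam axis from screw',(ax-o1)@ex,(ax-o1)@ey)
for nm,q,z in [('buf1',(405,143),.05),('buf1b',(400,200),.05),('buf2',(385,312),.05),('buf2b',(380,362),.05),('win l',(288,183),.024),('win l2',(278,325),.024),('win r',(372,183),.024),('rail scr',(357,118),.04),('post top',(570,400),.107),('rail in',(330,133),.024)]:
    P=onz(p,b(*q),z);print(nm,np.round([(P-o1)@ex*1e3,(P-o1)@ey*1e3],1))
z0=.2689-.0602;zt=z0+.028
A=onz(p,c(97,80),zt);B=onz(p,c(505,80),zt);H=onz(p,c(634,322),z0+.027);G=onz(p,c(163,235),z0+.06)
g1=onz(p,c(134,235),z0+.06);g2=onz(p,c(193,235),z0+.06)
tcp=np.array([.46904,-.08802,.2689]);R=cv2.Rodrigues(np.array([-1.9574159,-2.45686735,.0008]))[0]
print('tool x yaw',np.degrees(np.arctan2(R[1,0],R[0,0])))
print('cass edge len',np.linalg.norm(A-B))
for n,P in dict(A=A,B=B,H=H,g1=g1,g2=g2).items(): print(n,np.round((R.T@(P-tcp))*1e3,1))
E
python3 m5.py
```

```text
tl,tr [0.42611398 0.0616922  0.024     ] [0.64904223 0.11028439 0.024     ] len 0.2281626774097202
yaw 12.296556887235168 12.424193629353994
width 0.153996377131738
bed o [0.55363259 0.01272675 0.024     ]
cam axis from screw 0.07222900012680443 -0.0006760136139928241
buf1 [17.1 49.3]
buf1b [18.  25.1]
buf2 [ 17.3 -26. ]
buf2b [ 17.9 -50.5]
win l [-29.5  33.9]
win l2 [-29.2 -35.7]
win r [12.4 34.4]
rail scr [-3.  60.9]
post top [ 80.7 -56.5]
rail in [-10.7  56.7]
tool x yaw 102.91048996180267
cass edge len 0.07703142427391742
A [ 52.5 -12.4  32.2]
B [52.5 64.6 32.2]
H [ 0.4 99.8 33.1]
g1 [34.3 -4.6  0.2]
g2 [34.3  4.7  0.2]
```

Call:
{"api": "play_rows", "payload": {
  "targets": [
    [[40,8,40],[0,0,0.5],-0.9],
    [[79.5,16,80],[0,0,0.5],-0.9],
    [[79.5,16,120],[0,0,0.5],-0.9],
    [[79.5,16,150],[0,0,0.5],-0.9],
    [[79.5,16,160],[0,0,0.5],-0.9],
    [[79.5,16,160],[0,0,0.5],-0.9],
    [[79.5,16,160],[0,0,0.5],-0.9]
  ]
}}

```text
time_s: 6.42
eef_pos: [0.4673, -0.0065, 0.1102]
tcp_rot: [1.968, 2.448, 0.002]
ft_force: [0.4, -0.3, -5.5]
opening: 0.0116
```

```bash
python3 - <<'E'
from h import *
s=sense();print(s['time_s'],s['eef_pos'],s['tcp_rot'],s['ft_force'],s['qpos'])
im,p=snap('wrist','w6')
cv2.imwrite('pics/w6b.png',cv2.resize(im,None,fx=1.56,fy=1.56,interpolation=cv2.INTER_CUBIC)[:,:,::-1])
im,p=snap('side','s6')
cv2.imwrite('pics/s6b.png',cv2.resize(im[110:220,140:280],None,fx=5.4,fy=5.4,interpolation=cv2.INTER_CUBIC)[:,:,::-1])
E
```

```text
6.425 [ 0.46732411 -0.00652518  0.110234  ] [1.96777170e+00 2.44765597e+00 1.57792963e-03] [ 0.37007567 -0.31476541 -5.52598498] [ 0.06135751  0.81590559 -0.20621435  2.01878145  0.45159397  0.34870669
 -0.2919692 ]
```

View pics/w6b.png

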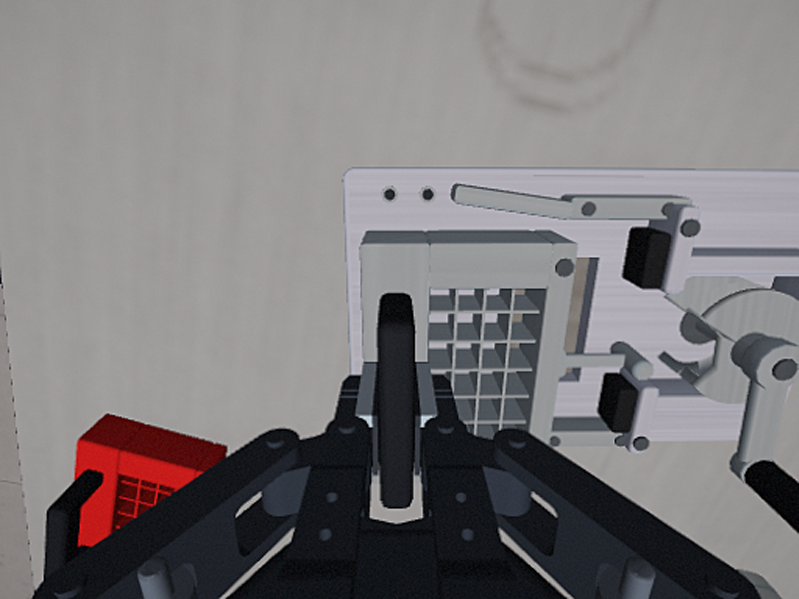

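View pics/s6b.png

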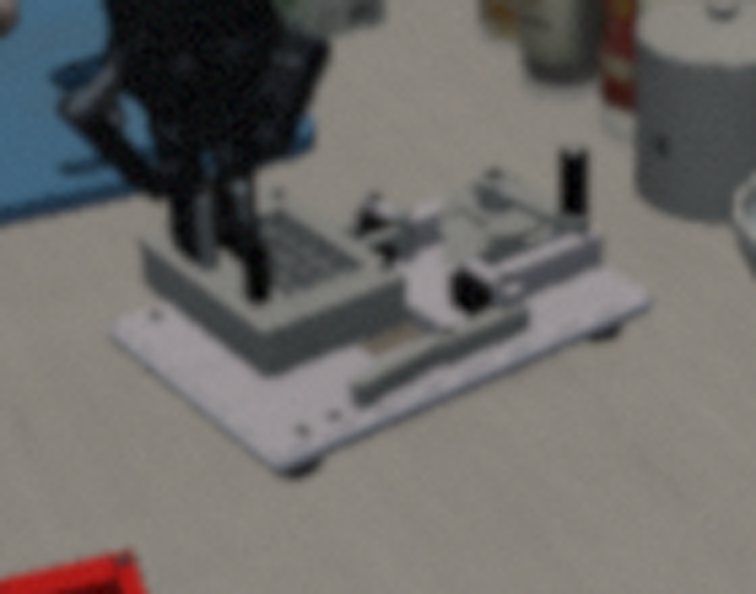

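The cassette hovers over the flare. The wrist picture shows the buffers at about (648,258) and (617,403), the bolt head at (635,360), and the rail screw at (588,209). Now I'll check the midline in tool axes.

```bash
cat > m6.py <<'E'
from h import *
im,p=load('w6')
R=cv2.Rodrigues(np.array([1.9677717,2.44765597,.00158]))[0];tcp=np.array([.46732,-.006525,.110234])
c=lambda u,v:((u+.5)/1.5625-.5,(v+.5)/1.5625-.5)
z0=.0500
for n,q,z in [('buf u far',(650,226),.050),('buf u near',(640,288),.050),('buf l far',(620,375),.05),('buf l near',(605,428),.05),
 ('scr u',(690,228),.05),('scr l',(640,442),.05),('axis',(785,368),.078),('rail scr u',(588,209),.04),('rail scr u2',(675,210),.04),('rail scr l',(555,440),.04),('yoke u',(690,247),.046),('platetop',(500,168),.024),
 ('head top',(640,369),z0+.027),('A',(361,246),z0+.028),('B',(577,246),z0+.028)]:
    P=onz(p,c(*q),z);print(n,np.round((R.T@(P-tcp))*1e3,1))
print(np.degrees(np.arctan2(R[1,0],R[0,0])))
for a,b,z in [((360,168),(780,171),.024),((348,180),(355,360),.024)]:
    P,Q=onz(p,c(*a),z),onz(p,c(*b),z);print('edge yaw',np.degrees(np.arctan2(*(Q-P)[[1,0]])))
E
python3 m6.py
```

```text
buf u far [ 54.7 107.8  60.4]
buf u near [ 27.  108.7  60.4]
buf l far [-16.9 107.3  60.4]
buf l near [-47.1 105.   60.4]
scr u [ 54.  125.4  60.4]
scr l [-55.9 124.6  60.4]
axis [  1.6 158.5  32.5]
rail scr u [60.6 84.6 70.3]
rail scr u2 [ 60.3 123.8  70.4]
rail scr l [-61.9  85.   70.4]
yoke u [ 44.8 130.1  64.4]
platetop [77.3 47.9 86.3]
head top [ 1.1 98.8 33.4]
A [ 51.9 -13.1  32.2]
B [52.  65.4 32.3]
102.40551605595424
edge yaw 12.276021429722405
edge yaw -77.45740508839035
```

Call:
{"api": "play_rows", "payload": {
  "targets": [
    [[0,-13,0],[0,0,0],-0.9],
    [[0,-13,8],[0,0,0],-0.9],
    [[0,-13,16],[0,0,0],-0.9],
    [[0,-13,20],[0,0,0],-0.9],
    [[0,-13,22],[0,0,0],-0.9],
    [[0,-13,23],[0,0,0],-0.9],
    [[0,-13,24],[0,0,0],-0.9],
    [[0,-13,24],[0,0,0],-0.9]
  ]
}}

```text
time_s: 7.52
eef_pos: [0.4542, -0.0091, 0.0854]
tcp_rot: [1.968, 2.449, 0.0]
ft_force: [0.4, -0.3, -6.5]
opening: 0.0115
```

```bash
python3 - <<'E'
from h import *
s=sense();print(s['time_s'],s['eef_pos'],s['tcp_rot'],s['ft_force'])
im,p=snap('wrist','w7')
cv2.imwrite('pics/w7b.png',cv2.resize(im,None,fx=1.56,fy=1.56,interpolation=cv2.INTER_CUBIC)[:,:,::-1])
E
```

```text
7.525 [ 0.45417813 -0.00906706  0.08536932] [1.96759069e+00 2.44907452e+00 1.81275840e-04] [ 0.3839238 -0.346073  -6.4813736]
```

View pics/w7b.png

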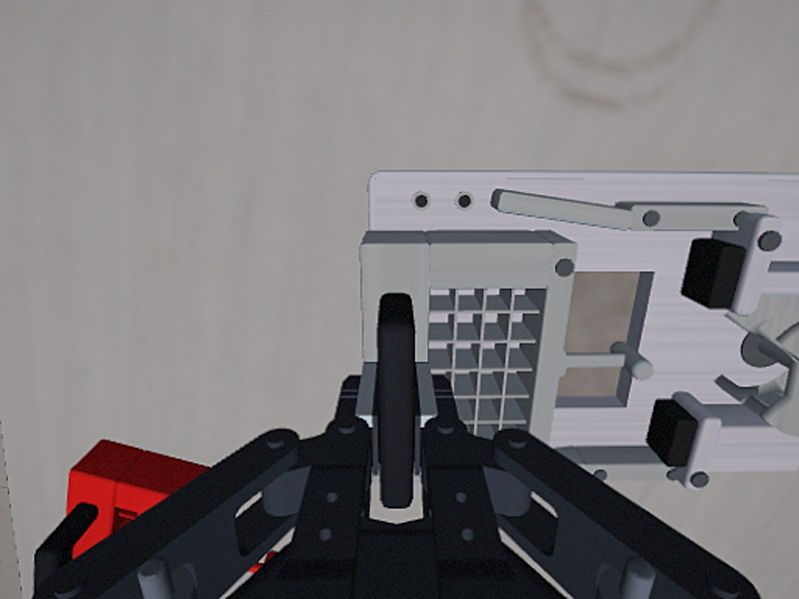

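Call:
{"api": "play_rows", "payload": {
  "targets": [
    [[0,0,0.5],[0,0,0],-0.9],
    [[0,0,1],[0,0,0],-0.9],
    [[0,0,1.5],[0,0,0],-0.9],
    [[0,0,1.5],[0,0,0],-0.9]
  ]
}}

```text
time_s: 8.07
eef_pos: [0.454, -0.0087, 0.0841]
tcp_rot: [-1.967, -2.449, -0.001]
ft_force: [-3.8, 3.7, 6.0]
opening: 0.0116
```

Call:
{"api": "play_rows", "payload": {
  "targets": [
    [[0,0,0],[0,0,0],-0.5],
    [[0,0,0],[0,0,0],-0.5],
    [[0,0,0],[0,0,0],-0.5]
  ]
}}

```text
time_s: 8.45
eef_pos: [0.4542, -0.0091, 0.0838]
tcp_rot: [1.968, 2.449, 0.0]
ft_force: [-0.2, 0.3, -0.2]
opening: 0.0213
```

```bash
cat > m8.py <<'E'
from h import *
import sys
s=sense();print(s['time_s'],s['eef_pos'],s['tcp_rot'],s['ft_force'],s['opening'])
im,p=snap('wrist',sys.argv[1])
cv2.imwrite('pics/%sb.png'%sys.argv[1],cv2.resize(im,None,fx=1.5625,fy=1.5625,interpolation=cv2.INTER_CUBIC)[:,:,::-1])
E
python3 m8.py w8
```

```text
8.45 [ 0.45423704 -0.00907682  0.08383861] [1.96766890e+00 2.44892582e+00 3.39669710e-04] [-0.1873147   0.29112179 -0.21936461] 0.021262105681222217
```

View pics/w8b.png

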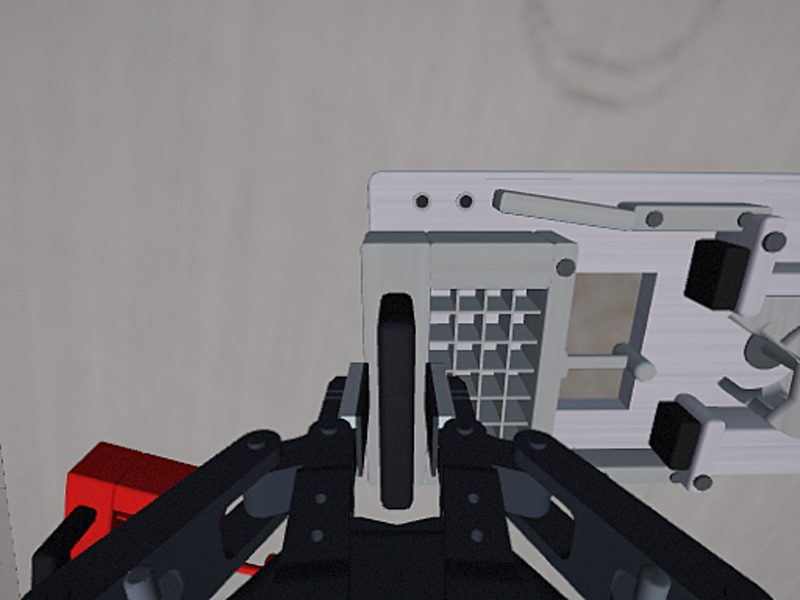

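```bash
cat > m9.py <<'E'
from h import *
im,p=load('w8')
R=cv2.Rodrigues(np.array([1.9676689,2.44892582,.00034]))[0];tcp=np.array([.454237,-.009077,.083839])
c=lambda u,v:((u+.5)/1.5625-.5,(v+.5)/1.5625-.5)
z0=.024
for n,q,z in [('scr u',(774,242),.05),('scr l',(702,482),.05),('rail scr u',(654,219),.04),('rail scr u2',(745,219),.04),
 ('rail u end inner',(497,207),.024),('win ul',(577,272),.024),('win ur',(657,273),.024),('win ll',(557,409),.024),('head',(643,369),z0+.027),('stem@face',(568,362),z0+.017),('A',(361,247),z0+.028),('B',(578,246),z0+.028),('g',(397,310),z0+.06),('seat bufUface',(690,245),.05),('bufUface2',(686,300),.05),('bufL',(653,438),.05)]:
    P=onz(p,c(*q),z);print(n,np.round((R.T@(P-tcp))*1e3,1))
E
python3 m9.py
```

```text
scr u [ 53.3 139.7  33.9]
scr l [-57.5 139.2  33.9]
rail scr u [60.1 98.8 43.9]
rail scr u2 [ 60.3 134.7  43.9]
rail u end inner [62.6 41.6 59.9]
win ul [34.5 78.9 59.9]
win ur [ 34.1 114.6  59.9]
win ll [-35.5  78.9  59.9]
head [ 1.3 99.6 32.9]
stem@face [-0.6 73.1 42.9]
A [ 51.6 -13.1  31.8]
B [52.  65.5 31.9]
g [39.4 -0.1 -0.2]
seat bufUface [ 52.1 108.1  33.9]
bufUface2 [ 30.6 111.4  33.9]
bufL [-33.1 111.3  33.9]
```

Call:
{"api": "play_rows", "payload": {
  "targets": [
    [[-1,3,0],[0,0,0],-0.62],
    [[-1,4.5,0],[0,0,0],-0.62],
    [[-1,6,0],[0,0,0],-0.62],
    [[-1,7.5,0],[0,0,0],-0.62],
    [[-1,9,0],[0,0,0],-0.62],
    [[-1,10.5,0],[0,0,0],-0.62],
    [[-1,12,0],[0,0,0],-0.62],
    [[-1,13.5,0],[0,0,0],-0.62]
  ]
}}

```text
time_s: 9.5
eef_pos: [0.467, -0.0074, 0.0838]
tcp_rot: [-1.967, -2.448, 0.002]
ft_force: [-6.1, -1.5, 4.3]
opening: 0.0161
```

Call:
{"api": "play_rows", "payload": {
  "targets": [
    [[0,1,0],[0,0,0],-0.62],
    [[0,2,0],[0,0,0],-0.62],
    [[0,3,0],[0,0,0],-0.62],
    [[0,4,0],[0,0,0],-0.62],
    [[0,5,0],[0,0,0],-0.62],
    [[0,6,0],[0,0,0],-0.62]
  ]
}}

```text
time_s: 10.25
eef_pos: [0.4728, -0.0062, 0.0838]
tcp_rot: [-1.967, -2.448, 0.002]
ft_force: [-6.3, -0.7, 3.6]
opening: 0.0159
```

```bash
python3 m8.py w9
```

```text
10.25 [ 0.47279989 -0.00615128  0.08379303] [-1.96747196e+00 -2.44806523e+00  2.22636913e-03] [-6.28040427 -0.68326565  3.57131672] 0.015915736483271943
```

View pics/w9b.png

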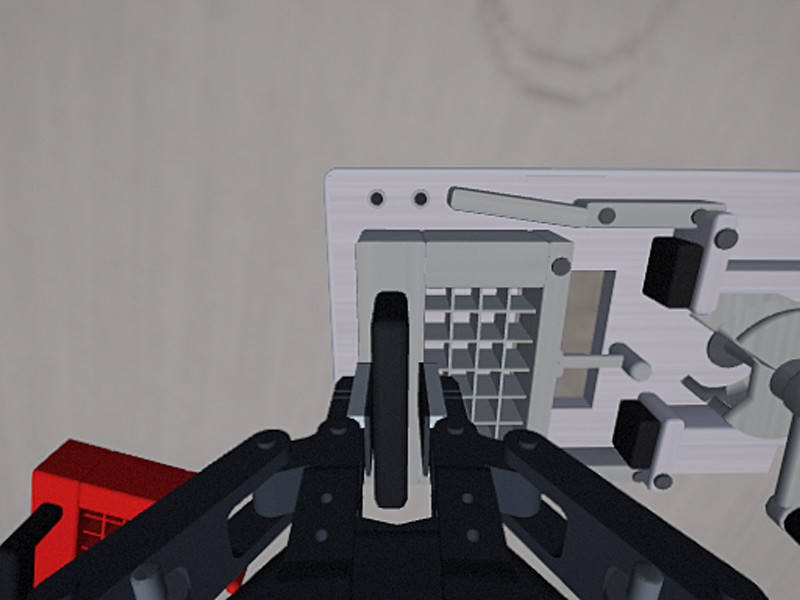

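Call:
{"api": "play_rows", "payload": {
  "targets": [
    [[0,1.3,0],[0,0,0],-0.62],
    [[0,2.6,0],[0,0,0],-0.62],
    [[0,3.9,0],[0,0,0],-0.62],
    [[0,5.2,0],[0,0,0],-0.62],
    [[0,6.5,0],[0,0,0],-0.62],
    [[0,7.8,0],[0,0,0],-0.62],
    [[0,9.1,0],[0,0,0],-0.62],
    [[0,10.4,0],[0,0,0],-0.62]
  ]
}}

```text
time_s: 11.3
eef_pos: [0.4829, -0.0039, 0.0838]
tcp_rot: [-1.967, -2.448, 0.002]
ft_force: [-5.4, -0.8, 4.5]
opening: 0.0162
```

Call:
{"api": "play_rows", "payload": {
  "targets": [
    [[0,1,0],[0,0,0],-0.62],
    [[0,2,0],[0,0,0],-0.62],
    [[0,3,0],[0,0,0],-0.62],
    [[0,4,0],[0,0,0],-0.62],
    [[0,5,0],[0,0,0],-0.62],
    [[0,6,0],[0,0,0],-0.62]
  ]
}}

```text
time_s: 12.05
eef_pos: [0.4887, -0.0026, 0.0838]
tcp_rot: [-1.967, -2.448, 0.002]
ft_force: [-7.1, -0.7, 4.6]
opening: 0.0164
```

```bash
python3 m8.py w10
```

```text
12.05 [ 0.48874182 -0.00258661  0.08377874] [-1.96720746e+00 -2.44809962e+00  2.42940175e-03] [-7.08872365 -0.68809266  4.55158882] 0.01637829619856608
```

View pics/w10b.png

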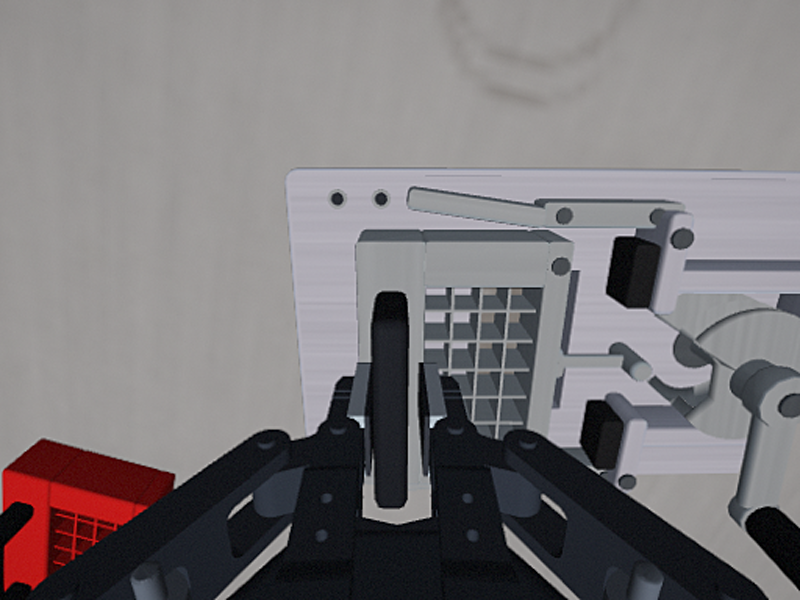

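Call:
{"api": "play_rows", "payload": {
  "targets": [
    [[0,1,0],[0,0,0],-0.62],
    [[0,2,0],[0,0,0],-0.62],
    [[0,3,0],[0,0,0],-0.62],
    [[0,4,0],[0,0,0],-0.62],
    [[0,5,0],[0,0,0],-0.62],
    [[0,6,0],[0,0,0],-0.62]
  ]
}}

```text
time_s: 12.85
eef_pos: [0.4946, -0.0013, 0.0838]
tcp_rot: [-1.967, -2.448, 0.002]
ft_force: [-6.4, -1.6, 5.0]
opening: 0.0165
```

Call:
{"api": "play_rows", "payload": {
  "targets": [
    [[0,0.7,0],[0,0,0],-0.62],
    [[0,1.4,0],[0,0,0],-0.62],
    [[0,2.1,0],[0,0,0],-0.62],
    [[0,2.8,0],[0,0,0],-0.62]
  ]
}}

```text
time_s: 13.35
eef_pos: [0.4973, -0.0007, 0.0838]
tcp_rot: [-1.967, -2.448, 0.002]
ft_force: [-6.7, -1.3, 6.0]
opening: 0.0165
```

```bash
python3 m8.py w11
```

```text
13.35 [ 0.49730827 -0.00070309  0.08377345] [-1.96723138 -2.44802991  0.00249842] [-6.69849782 -1.32496368  6.04920144] 0.016499857024499413
```

View pics/w11b.png

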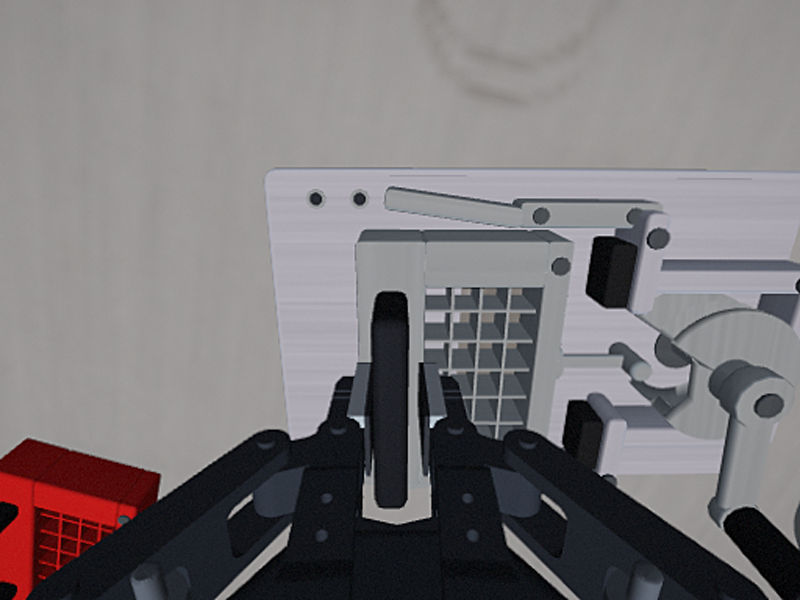

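The bolt head at about (635,362) heads into the mouth. The gap to the buffers is about 8 mm, so I'll keep easing it on.

Call:
{"api": "play_rows", "payload": {
  "targets": [
    [[0,0.8,0],[0,0,0],-0.62],
    [[0,1.6,0],[0,0,0],-0.62],
    [[0,2.4,0],[0,0,0],-0.62],
    [[0,3.2,0],[0,0,0],-0.62],
    [[0,4,0],[0,0,0],-0.62]
  ]
}}

```text
time_s: 14.02
eef_pos: [0.5012, 0.0002, 0.0838]
tcp_rot: [-1.967, -2.448, 0.003]
ft_force: [-6.7, -1.3, 5.3]
opening: 0.0162
```

Call:
{"api": "play_rows", "payload": {
  "targets": [
    [[0,0.6,0],[0,0,0],-0.62],
    [[0,1.2,0],[0,0,0],-0.62],
    [[0,1.8,0],[0,0,0],-0.62],
    [[0,2.4,0],[0,0,0],-0.62],
    [[0,3,0],[0,0,0],-0.62]
  ]
}}

```text
time_s: 14.65
eef_pos: [0.5041, 0.0008, 0.0837]
tcp_rot: [-1.967, -2.448, 0.002]
ft_force: [-7.1, -0.8, 4.9]
opening: 0.0161
```

```bash
python3 m8.py w12
```

```text
14.65 [0.50414181 0.00081714 0.0837481 ] [-1.96717802 -2.44804728  0.00248994] [-7.08037703 -0.75095833  4.88209345] 0.016094954437534864
```

View pics/w12b.png

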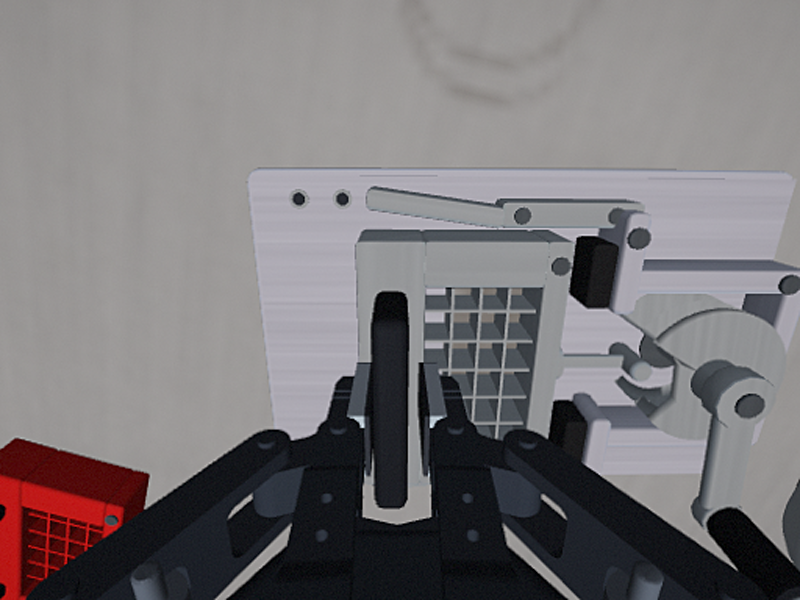

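Call:
{"api": "play_rows", "payload": {
  "targets": [
    [[0,0.5,0],[0,0,0],-0.62],
    [[0,1,0],[0,0,0],-0.62],
    [[0,1.5,0],[0,0,0],-0.62],
    [[0,2,0],[0,0,0],-0.62]
  ]
}}

```text
time_s: 15.2
eef_pos: [0.5061, 0.0012, 0.0837]
tcp_rot: [-1.967, -2.448, 0.003]
ft_force: [-6.8, -1.1, 4.8]
opening: 0.016
```

Call:
{"api": "play_rows", "payload": {
  "targets": [
    [[0,0.5,0],[0,0,0],-0.62],
    [[0,1,0],[0,0,0],-0.62],
    [[0,1.5,0],[0,0,0],-0.62],
    [[0,2,0],[0,0,0],-0.62]
  ]
}}

```text
time_s: 15.7
eef_pos: [0.508, 0.0016, 0.0838]
tcp_rot: [-1.967, -2.448, 0.002]
ft_force: [-5.6, -0.9, 4.4]
opening: 0.0165
```

Call:
{"api": "play_rows", "payload": {
  "targets": [
    [[0,0.5,0],[0,0,0],-0.62],
    [[0,1,0],[0,0,0],-0.62],
    [[0,1.5,0],[0,0,0],-0.62]
  ]
}}

```text
time_s: 16.08
eef_pos: [0.5095, 0.002, 0.0838]
tcp_rot: [-1.967, -2.448, 0.003]
ft_force: [-6.6, -1.9, 5.0]
opening: 0.0164
```

```bash
python3 m8.py w13
```

```text
16.075 [0.50948091 0.0020047  0.08376797] [-1.96715566 -2.44801441  0.00251698] [-6.64004001 -1.8726739   5.00168503] 0.0164415577924423
```

View pics/w13b.png

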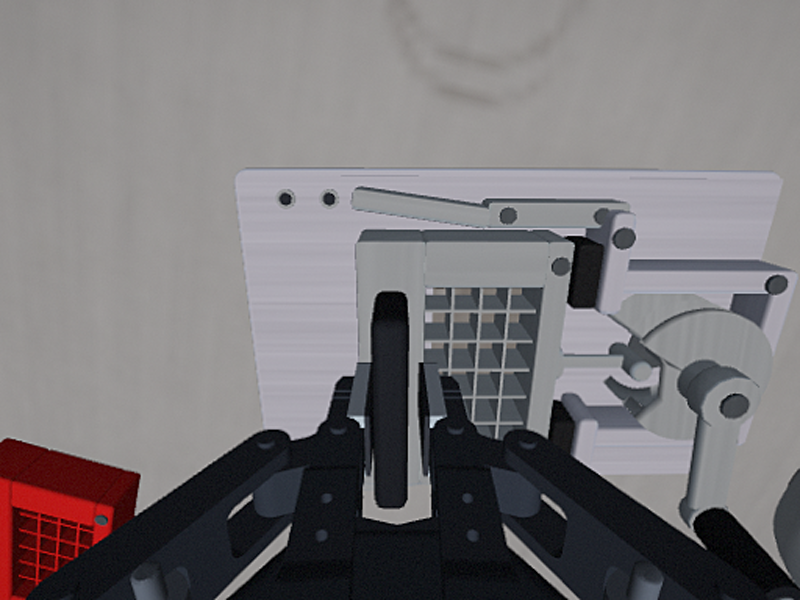

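Call:
{"api": "play_rows", "payload": {
  "targets": [
    [[0,0.5,0],[0,0,0],-0.62],
    [[0,1,0],[0,0,0],-0.62],
    [[0,1.5,0],[0,0,0],-0.62]
  ]
}}

```text
time_s: 16.5
eef_pos: [0.511, 0.0023, 0.0838]
tcp_rot: [-1.967, -2.448, 0.002]
ft_force: [-5.8, -2.3, 4.3]
opening: 0.0164
```

Call:
{"api": "play_rows", "payload": {
  "targets": [
    [[0,0.5,0],[0,0,0],-0.62],
    [[0,1,0],[0,0,0],-0.62],
    [[0,1.5,0],[0,0,0],-0.62]
  ]
}}

```text
time_s: 16.88
eef_pos: [0.5124, 0.0026, 0.0838]
tcp_rot: [-1.967, -2.448, 0.002]
ft_force: [-6.4, -1.4, 4.4]
opening: 0.0162
```

```bash
python3 - <<'E'
from h import *
im,p=load('w13')
s=sense();R=cv2.Rodrigues(np.array([-1.96715566,-2.44801441,.0025]))[0];tcp=np.array([.50948,.0020,.08377])
c=lambda u,v:((u+.5)/1.5625-.5,(v+.5)/1.5625-.5)
z0=.024
for n,q,z in [('scr u',(624,238),.05),('rail scr u',(508,215),.04),('axis',(735,405),.078),('A',(357,247),z0+.028),('B',(573,246),z0+.028),('head',(640,369),.051),('plateL',(240,180),.024),('plateR',(783,180),.024),('stem',(565,362),.041),('rsU',(508,215),.04)]:
    P=onz(p,c(*q),z);print(n,np.round((R.T@(P-tcp))*1e3,1))
E
```

```text
scr u [54.7 82.9 33.6]
rail scr u [61.5 42.3 43.7]
axis [  2.  116.7   5.5]
A [ 51.7 -14.4  31.8]
B [52.1 63.7 31.6]
head [ 1.5 98.3 32.6]
plateL [ 73.6 -64.2  59.9]
plateR [ 74.2 159.7  59.4]
stem [-0.5 71.7 42.6]
rsU [61.5 42.3 43.7]
```

Call:
{"api": "play_rows", "payload": {
  "targets": [
    [[0,0.4,0],[0,0,0],-0.62],
    [[0,0.8,0],[0,0,0],-0.62],
    [[0,1.2,0],[0,0,0],-0.62]
  ]
}}

```text
time_s: 17.25
eef_pos: [0.5129, 0.0028, 0.0837]
tcp_rot: [-1.967, -2.447, 0.005]
ft_force: [-12.7, -1.3, 9.5]
opening: 0.0164
```

Call:
{"api": "play_rows", "payload": {
  "targets": [
    [[0,0.4,0],[0,0,0],-0.62],
    [[0,0.8,0],[0,0,0],-0.62],
    [[0,1.2,0],[0,0,0],-0.62]
  ]
}}

```text
time_s: 17.62
eef_pos: [0.5131, 0.0028, 0.0837]
tcp_rot: [-1.966, -2.446, 0.007]
ft_force: [-18.7, -1.8, 15.6]
opening: 0.0166
```

Contact: force rose from 6 to 19 N without motion. I'll relax, open, rise and check.

Call:
{"api": "play_rows", "payload": {
  "targets": [
    [[0,-3.5,0],[0,0,0],-0.5],
    [[0,-3.5,0],[0,0,0],-0.3],
    [[0,-3.5,0],[0,0,0],0.0],
    [[0,-3.5,-10],[0,0,0],0.0],
    [[0,-3.5,-50],[0,0,0],0.0],
    [[-60,-3.5,-100],[0,0,0],0.0],
    [[-100,20,-120],[0,0,0],-0.3],
    [[-100,20,-120],[0,0,0],-0.3],
    [[-100,20,-120],[0,0,0],-0.3]
  ]
}}

```text
time_s: 18.75
eef_pos: [0.5562, -0.0895, 0.204]
tcp_rot: [-1.967, -2.449, -0.0]
ft_force: [-0.1, 0.9, 0.0]
opening: 0.0298
```

```bash
python3 m8.py w14; python3 - <<'E'
from h import *
im,p=load('w14');cv2.imwrite('pics/w14c.png',cv2.resize(im[30:290,150:470],None,fx=2.4,fy=2.4,interpolation=cv2.INTER_CUBIC)[:590,:,::-1])
E
```

```text
18.75 [ 0.55622384 -0.08954817  0.20396953] [-1.96726598e+00 -2.44874895e+00 -4.73888868e-04] [-0.12304675  0.90696444  0.04416311] 0.029763635565019902
```

View pics/w14b.png

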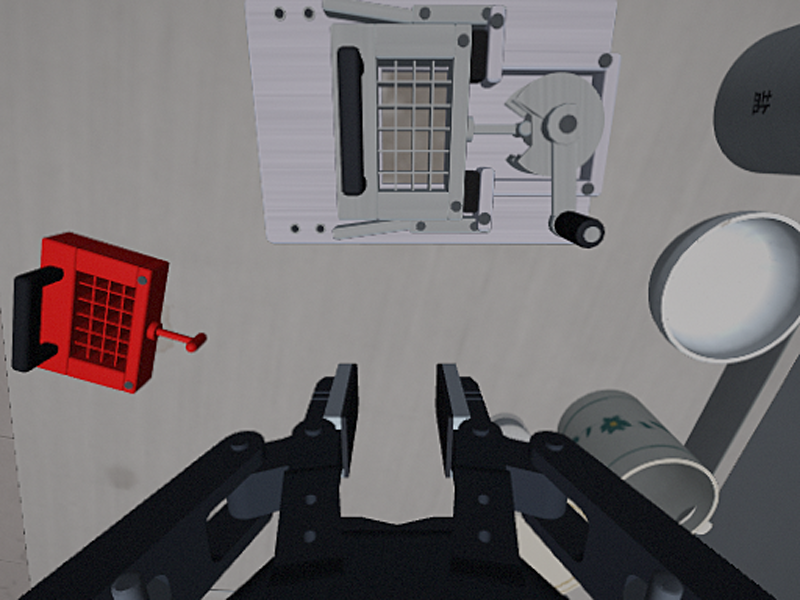

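```bash
python3 - <<'E'
from h import *
im,p=load('w14');cv2.imwrite('pics/w14d.png',cv2.resize(im[0:160,270:420],None,fx=3.75*1,fy=3.75,interpolation=cv2.INTER_CUBIC)[:,:,::-1])
E
```

```text
(no output)
```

View pics/w14d.png

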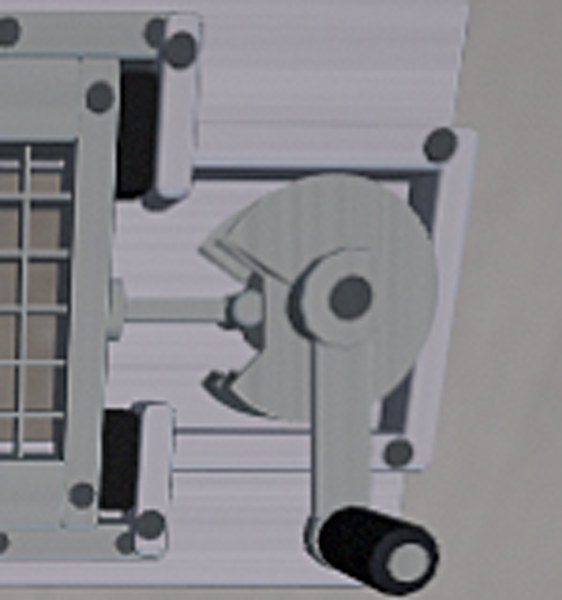

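The bolt head at (240,310) of the crop sits between the two jaws of the cam mouth. The cassette front is flush with both buffers. Now the cam axis and post.

```bash
cat > m14.py <<'E'
from h import *
im,p=load('w14')
c=lambda u,v:(270+(u+.5)/3.75-.5,(v+.5)/3.75-.5)
P={}
for n,q,z in [('axis75',(350,297),.078),('axis82',(350,297),.085),('posttop',(408,562),.107),('postbase',(322,537),.073),('head',(245,308),.051),('scrU',(180,49),.05),('scrL',(149,523),.05),('yU',(440,145),.046),('yL',(398,452),.046),('B',(118,55),.052),('Cc',(100,525),.052)]:
    P[n]=onz(p,c(*q),z)
ex=np.array([np.cos(np.radians(12.35)),np.sin(np.radians(12.35)),0]);ey=np.array([-ex[1],ex[0],0])
o=np.array([.5537,.0121,0])
for n in P: print(n,np.round(P[n],4),'bed',np.round([(P[n]-o)@ex*1e3,(P[n]-o)@ey*1e3],1))
s0=load('side0')[1]
for f in ['w14']:
  print('post proj in side: ',proj(s0,P['posttop']))
E
python3 m14.py
python3 - <<'E'
from h import *
im,p=snap('side','s14')
cv2.imwrite('pics/s14b.png',cv2.resize(im[110:220,140:280],None,fx=5.4,fy=5.4,interpolation=cv2.INTER_CUBIC)[:,:,::-1])
E
```

```text
axis75 [0.6246 0.0273 0.078 ] bed [72.6 -0.3]
axis82 [0.6222 0.0263 0.085 ] bed [69.9 -0.7]
posttop [ 0.6445 -0.0243  0.107 ] bed [ 80.9 -55. ]
postbase [ 0.6383 -0.0257  0.073 ] bed [ 74.5 -55. ]
head [0.6093 0.023  0.051 ] bed [56.7 -1.3]
scrU [0.5775 0.0741 0.05  ] bed [36.5 55.5]
scrL [ 0.6009 -0.0338  0.05  ] bed [ 36.3 -55. ]
yU [0.6459 0.0698 0.046 ] bed [102.5  36.6]
yL [ 0.6615 -0.0017  0.046 ] bed [102.4 -36.5]
B [0.5634 0.0691 0.052 ] bed [21.7 53.6]
Cc [ 0.5879 -0.037   0.052 ] bed [ 22.9 -55.3]
post proj in side:  [245.76083775 137.60228111]
```

View pics/s14b.png

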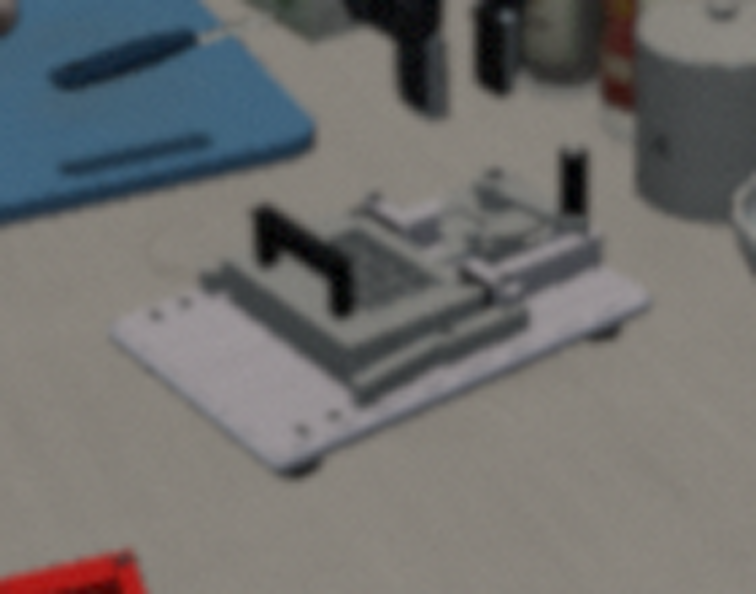

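The measured axis is at bed (72.6,-0.3) and the post at (80.9,-55), so the joint is about -0.15. The cassette centre is near x -17.5, y -1. All of this agrees with the given dimensions. I'll pre-turn the hand to keep wrist range and hover over the post.

Call:
{"api": "play_rows", "payload": {
  "targets": [
    [[15,30,0],[0,0,-10],-0.3],
    [[30,60,0],[0,0,-20],-0.3],
    [[45,100,0],[0,0,-30],-0.3],
    [[45,100,0],[0,0,-40],-0.3],
    [[45,100,0],[0,0,-50],-0.3],
    [[45,100,0],[0,0,-60],-0.3],
    [[45,100,0],[0,0,-70],-0.3],
    [[45,100,0],[0,0,-80],-0.3],
    [[45,100,0],[0,0,-90],-0.3],
    [[45,100,0],[0,0,-100],-0.3]
  ]
}}

```text
time_s: 20.1
eef_pos: [0.6441, -0.0232, 0.2035]
tcp_rot: [0.623, -3.078, -0.0]
ft_force: [1.0, -0.9, -0.4]
opening: 0.0298
```

```bash
python3 -c "
from h import *
s=sense();print(s['time_s'],s['qpos'],s['eef_pos'],s['opening'])
R=cv2.Rodrigues(s['tcp_rot'])[0];print(np.degrees(np.arctan2(R[1,0],R[0,0])))"
```

```text
20.1 [ 0.31574623  0.97588163 -0.82676371  1.25545394  0.71100193  1.20382045
  1.43875417] [ 0.6441078  -0.02324922  0.20346492] 0.029814904308355313
-157.1149066087584
```

Call:
{"api": "play_rows", "payload": {
  "targets": [
    [[0,0,0],[0,0,-10],-0.3],
    [[0,0,0],[0,0,-20],-0.3],
    [[0,0,0],[0,0,-30],-0.3],
    [[0,0,20],[0,0,-40],-0.3],
    [[0,0,40],[0,0,-50],-0.3],
    [[0,0,60],[0,0,-60],-0.3],
    [[0,0,70],[0,0,-66],-0.3],
    [[0,0,70],[0,0,-66],-0.3]
  ]
}}

```text
time_s: 21.1
eef_pos: [0.6439, -0.0235, 0.133]
tcp_rot: [2.192, -2.249, -0.002]
ft_force: [0.8, -0.8, -0.3]
opening: 0.0302
```

```bash
python3 m8.py w15; python3 -c "
from h import *
s=sense();print(s['time_s'],s['qpos'],s['eef_pos'],s['opening'])
R=cv2.Rodrigues(s['tcp_rot'])[0];print(np.degrees(np.arctan2(R[1,0],R[0,0])))"
```

```text
21.1 [ 0.64394195 -0.02345677  0.13296676] [ 2.19170691 -2.24949304 -0.00228487] [ 0.75905211 -0.82707916 -0.25660204] 0.030150757435888728
21.15 [ 0.38227546  1.1288816  -1.023368    1.31958284  0.96721901  1.21408144
  2.41436233] [ 0.64425235 -0.02356301  0.13369856] 0.03023630565299817
-91.61585918948269
```

View pics/w15b.png

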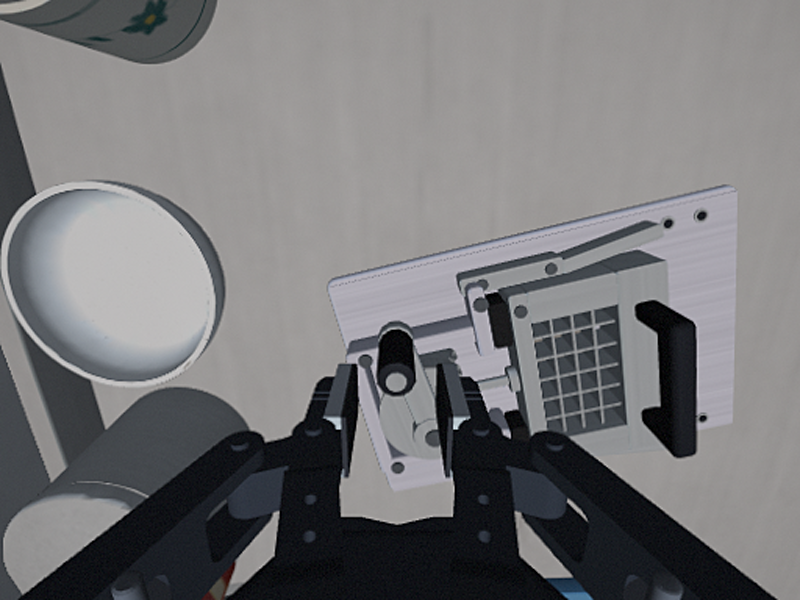

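```bash
cat > arc.py <<'E'
# usage: arc.py phi0 yaw0 phi1 yaw1 n : rows from commanded pose (phi0,yaw0) to (phi1,yaw1), degrees
import numpy as np,sys
a=np.radians(12.35);C=np.array([.6245,.0276])
def pos(phi):
    p=np.radians(phi);b=.055*np.array([-np.sin(p),-np.cos(p)])
    return C+np.array([[np.cos(a),-np.sin(a)],[np.sin(a),np.cos(a)]])@b
f0,y0,f1,y1=map(float,sys.argv[1:5]);n=int(sys.argv[5])
y=np.radians(y0);tx=np.array([np.cos(y),np.sin(y)]);ty=np.array([np.sin(y),-np.cos(y)])
for i in range(1,n+1):
    t=i/n;f=f0+(f1-f0)*t;w=y0+(y1-y0)*t
    d=(pos(f)-pos(f0))*1e3
    print('[[%.1f,%.1f,0],[0,0,%.1f],-0.3]'%(d@tx,d@ty,y0-w),end=', ')
print()
E
python3 - <<'E'
from h import *
im,p=load('w15')
R=cv2.Rodrigues(np.array([2.19170691,-2.24949304,-.00228]))[0];tcp=np.array([.64425,-.02356,.1337])
P=onz(p,((397.5)/1.5625-.5,(380.5)/1.5625-.5),.107);print(P,R.T@(P-tcp)*1e3)
import arc
E
python3 arc.py -8.6 -91.6 21.4 -91.6 6; python3 arc.py 21.4 -91.6 81.4 -145 10
```

```text
[ 0.64367654 -0.02415918  0.107     ] [ 0.62328907  0.51270639 26.7006838 ]
[[1.6,4.5,0],[0,0,0.0],-0.3], [[2.9,9.1,0],[0,0,0.0],-0.3], [[3.7,13.9,0],[0,0,0.0],-0.3], [[4.2,18.6,0],[0,0,0.0],-0.3], [[4.2,23.4,0],[0,0,0.0],-0.3], [[3.7,28.2,0],[0,0,0.0],-0.3], 
[[-1.0,5.7,0],[0,0,5.3],-0.3], [[-2.7,11.2,0],[0,0,10.7],-0.3], [[-4.9,16.5,0],[0,0,16.0],-0.3], [[-7.6,21.6,0],[0,0,21.4],-0.3], [[-10.9,26.3,0],[0,0,26.7],-0.3], [[-14.6,30.7,0],[0,0,32.0],-0.3], [[-18.8,34.7,0],[0,0,37.4],-0.3], [[-23.3,38.2,0],[0,0,42.7],-0.3], [[-28.2,41.2,0],[0,0,48.1],-0.3], [[-33.4,43.7,0],[0,0,53.4],-0.3], Traceback (most recent call last):
  File "<stdin>", line 5, in <module>
  File "arc.py", line 7, in <module>
    f0,y0,f1,y1=map(float,sys.argv[1:5]);n=int(sys.argv[5])
    ^^^^^^^^^^^
ValueError: not enough values to unpack (expected 4, got 0)
```

The post is centred between the fingers within 1 mm. Next I'll descend around it and start the swing.

Call:
{"api": "play_rows", "payload": {
  "targets": [
    [[0,0,12],[0,0,0],-0.3],
    [[0,0,24],[0,0,0],-0.3],
    [[0,0,29],[0,0,0],-0.3],
    [[0,0,29],[0,0,0],-0.3],
    [[0,0,29],[0,0,0],-0.3]
  ]
}}

```text
time_s: 21.78
eef_pos: [0.6446, -0.0243, 0.1051]
tcp_rot: [-2.191, 2.251, -0.0]
ft_force: [0.6, -0.3, 0.4]
opening: 0.03
```

Call:
{"api": "play_rows", "payload": {
  "targets": [
    [[1.6,4.5,0],[0,0,0],-0.3],
    [[2.9,9.1,0],[0,0,0],-0.3],
    [[3.7,13.9,0],[0,0,0],-0.3],
    [[4.2,18.6,0],[0,0,0],-0.3],
    [[4.2,23.4,0],[0,0,0],-0.3],
    [[3.7,28.2,0],[0,0,0],-0.3]
  ]
}}

```text
time_s: 22.52
eef_pos: [0.6159, -0.0272, 0.1048]
tcp_rot: [-2.191, 2.251, 0.0]
ft_force: [1.5, -1.1, -0.3]
opening: 0.0299
```

```bash
python3 m8.py w16
```

```text
22.525 [ 0.61586871 -0.02723941  0.10482059] [-2.19108131e+00  2.25127287e+00  2.86907744e-04] [ 1.51671445 -1.10433154 -0.30414401] 0.029906790096716998
```

View pics/w16b.png

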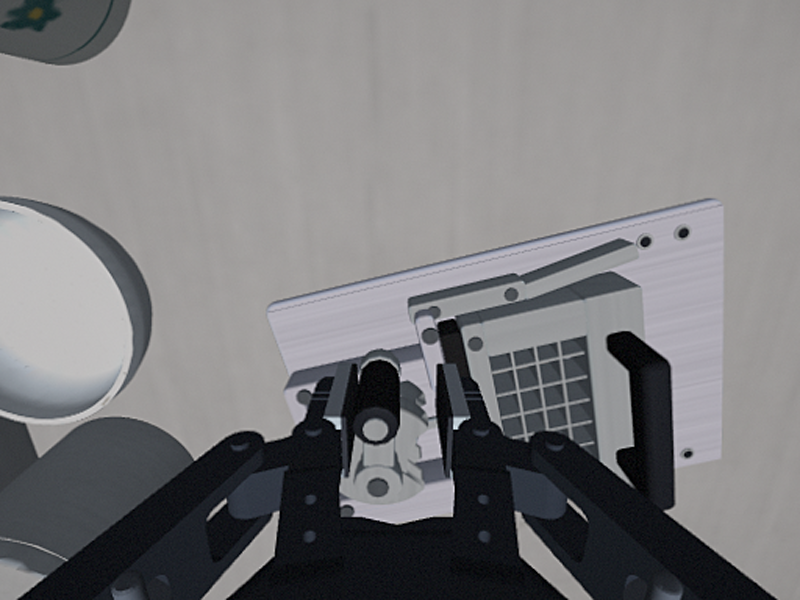

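The post follows on the rear pad. Going on with the swing.

Call:
{"api": "play_rows", "payload": {
  "targets": [
    [[-1.0,5.7,0],[0,0,5.3],-0.3],
    [[-2.7,11.2,0],[0,0,10.7],-0.3],
    [[-4.9,16.5,0],[0,0,16.0],-0.3],
    [[-7.6,21.6,0],[0,0,21.4],-0.3],
    [[-10.9,26.3,0],[0,0,26.7],-0.3],
    [[-14.6,30.7,0],[0,0,32.0],-0.3],
    [[-18.8,34.7,0],[0,0,37.4],-0.3],
    [[-23.3,38.2,0],[0,0,42.7],-0.3],
    [[-28.2,41.2,0],[0,0,48.1],-0.3],
    [[-33.4,43.7,0],[0,0,53.4],-0.3],
    [[-33.4,43.7,0],[0,0,53.4],-0.3]
  ]
}}

```text
time_s: 23.95
eef_pos: [0.5732, 0.0078, 0.1049]
tcp_rot: [0.948, -2.995, -0.0]
ft_force: [0.1, -0.1, 0.8]
opening: 0.03
```

```bash
python3 m8.py w17; python3 arc.py 81.4 -145 96.4 -165 5; python3 -c "
from h import *
s=sense();print(s['qpos']);R=cv2.Rodrigues(s['tcp_rot'])[0];print(np.degrees(np.arctan2(R[1,0],R[0,0])), R.T@s['ft_force'])"
```

```text
23.95 [0.57319675 0.00776926 0.104903  ] [ 9.47816155e-01 -2.99492809e+00 -3.84454454e-04] [ 0.05265371 -0.12709406  0.76511602] 0.029953299814128375
[[-0.8,2.8,0],[0,0,4.0],-0.3], [[-1.7,5.5,0],[0,0,8.0],-0.3], [[-2.7,8.2,0],[0,0,12.0],-0.3], [[-3.9,10.8,0],[0,0,16.0],-0.3], [[-5.3,13.4,0],[0,0,20.0],-0.3], 
[ 0.31449215  1.02769406 -0.80902342  1.62975746  0.91021572  0.90164679
  1.32908402]
-144.81163789817057 [-0.41980892  0.16744836  0.07302826]
```

View pics/w17b.png

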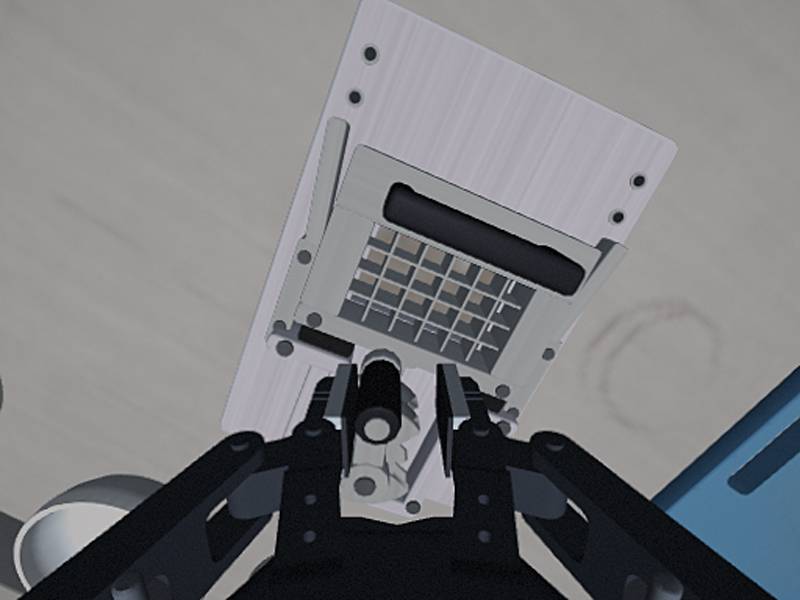

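Call:
{"api": "play_rows", "payload": {
  "targets": [
    [[-0.8,2.8,0],[0,0,4],-0.3],
    [[-1.7,5.5,0],[0,0,8],-0.3],
    [[-2.7,8.2,0],[0,0,12],-0.3],
    [[-3.9,10.8,0],[0,0,16],-0.3],
    [[-5.3,13.4,0],[0,0,20],-0.3]
  ]
}}

```text
time_s: 24.62
eef_pos: [0.5702, 0.0211, 0.1048]
tcp_rot: [-0.411, 3.115, 0.0]
ft_force: [1.3, -1.3, 0.3]
opening: 0.0297
```

```bash
python3 arc.py 96.4 -165 108.4 -177 6;python3 arc.py 108.4 -177 120.4 -189 6;python3 arc.py 120.4 -189 129.4 -198 6
```

```text
[[-0.3,1.9,0],[0,0,2.0],-0.3], [[-0.7,3.8,0],[0,0,4.0],-0.3], [[-1.2,5.6,0],[0,0,6.0],-0.3], [[-1.7,7.5,0],[0,0,8.0],-0.3], [[-2.3,9.3,0],[0,0,10.0],-0.3], [[-3.0,11.1,0],[0,0,12.0],-0.3], 
[[-0.3,1.9,0],[0,0,2.0],-0.3], [[-0.7,3.8,0],[0,0,4.0],-0.3], [[-1.2,5.6,0],[0,0,6.0],-0.3], [[-1.7,7.5,0],[0,0,8.0],-0.3], [[-2.3,9.3,0],[0,0,10.0],-0.3], [[-3.0,11.1,0],[0,0,12.0],-0.3], 
[[-0.2,1.4,0],[0,0,1.5],-0.3], [[-0.5,2.8,0],[0,0,3.0],-0.3], [[-0.8,4.2,0],[0,0,4.5],-0.3], [[-1.2,5.6,0],[0,0,6.0],-0.3], [[-1.6,7.0,0],[0,0,7.5],-0.3], [[-2.0,8.4,0],[0,0,9.0],-0.3],
```

Call:
{"api": "play_rows", "payload": {
  "targets": [
    [[-0.3,1.9,0],[0,0,2],-0.3],
    [[-0.7,3.8,0],[0,0,4],-0.3],
    [[-1.2,5.6,0],[0,0,6],-0.3],
    [[-1.7,7.5,0],[0,0,8],-0.3],
    [[-2.3,9.3,0],[0,0,10],-0.3],
    [[-3.0,11.1,0],[0,0,12],-0.3]
  ]
}}

```text
time_s: 25.38
eef_pos: [0.5701, 0.0329, 0.1048]
tcp_rot: [0.08, -3.14, -0.0]
ft_force: [-0.5, -1.4, -0.8]
opening: 0.0302
```

Call:
{"api": "play_rows", "payload": {
  "targets": [
    [[-0.3,1.9,0],[0,0,2],-0.3],
    [[-0.7,3.8,0],[0,0,4],-0.3],
    [[-1.2,5.6,0],[0,0,6],-0.3],
    [[-1.7,7.5,0],[0,0,8],-0.3]
  ]
}}

```text
time_s: 25.88
eef_pos: [0.5714, 0.0404, 0.1048]
tcp_rot: [-0.14, -3.138, -0.0]
ft_force: [-0.1, -0.6, -0.4]
opening: 0.03
```

```bash
cat > f.py <<'E'
from h import *
s=sense();R=cv2.Rodrigues(s['tcp_rot'])[0];print(s['time_s'],'toolF',np.round(R.T@s['ft_force'],2),'yaw',np.degrees(np.arctan2(R[1,0],R[0,0])),'q7',s['qpos'][6])
a=np.radians(12.35);d=s['eef_pos'][:2]-np.array([.6245,.0276]);b=np.array([[np.cos(a),np.sin(a)],[-np.sin(a),np.cos(a)]])@d
print('phi',np.degrees(np.arctan2(-b[0],-b[1])),'r',np.hypot(*b))
E
python3 f.py
```

```text
25.875 toolF [ 0.07 -0.62  0.4 ] yaw 174.90913799183267 q7 0.6806367395904985
phi 115.92942057356262 r 0.05467373790258903
```

Call:
{"api": "play_rows", "payload": {
  "targets": [
    [[-0.3,1.9,0],[0,0,2],-0.3],
    [[-0.7,3.8,0],[0,0,4],-0.3],
    [[-1.2,5.6,0],[0,0,6],-0.3],
    [[-1.7,7.5,0],[0,0,8],-0.3]
  ]
}}

```text
time_s: 26.38
eef_pos: [0.5737, 0.0478, 0.1048]
tcp_rot: [-0.358, -3.121, -0.0]
ft_force: [-1.5, -0.9, -0.3]
opening: 0.0302
```

Call:
{"api": "play_rows", "payload": {
  "targets": [
    [[-0.3,1.9,0],[0,0,2],-0.3],
    [[-0.7,3.8,0],[0,0,4],-0.3],
    [[-1.2,5.6,0],[0,0,6],-0.3],
    [[-1.7,7.5,0],[0,0,8],-0.3]
  ]
}}

```text
time_s: 26.88
eef_pos: [0.5771, 0.0546, 0.1048]
tcp_rot: [-0.575, -3.088, 0.0]
ft_force: [-1.3, -1.7, 0.7]
opening: 0.03
```

Call:
{"api": "play_rows", "payload": {
  "targets": [
    [[-0.3,1.9,0],[0,0,2],-0.3],
    [[-0.7,3.8,0],[0,0,4],-0.3],
    [[-1.2,5.6,0],[0,0,6],-0.3]
  ]
}}

```text
time_s: 27.25
eef_pos: [0.5801, 0.0595, 0.1048]
tcp_rot: [-0.736, -3.054, 0.0]
ft_force: [-4.0, -1.7, 0.9]
opening: 0.0297
```

```bash
python3 f.py
```

```text
27.25 toolF [ 2.74 -3.33 -0.92] yaw 152.91084962280286 q7 0.3643601950561329
phi 138.03662887002244 r 0.05464103358808481
```

Call:
{"api": "play_rows", "payload": {
  "targets": [
    [[0,0,0],[0,0,0],-0.3]
  ]
}}

```text
time_s: 27.38
eef_pos: [0.5803, 0.0597, 0.1048]
tcp_rot: [0.733, 3.055, 0.001]
ft_force: [-1.3, -1.0, -1.0]
opening: 0.03
```

```bash
python3 f.py
```

```text
27.375 toolF [ 0.68 -1.5   1.03] yaw 153.0197111863786 q7 0.36566017693093916
phi 138.32730416824845 r 0.05458756437922122
```

Call:
{"api": "play_rows", "payload": {
  "targets": [
    [[-0.1,0.5,0],[0,0,0.5],-0.3],
    [[-0.2,1.0,0],[0,0,1],-0.3],
    [[-0.2,1.0,0],[0,0,1],-0.3]
  ]
}}

```text
time_s: 27.75
eef_pos: [0.5808, 0.0601, 0.1048]
tcp_rot: [-0.759, -3.048, 0.0]
ft_force: [-3.6, -2.8, 0.7]
opening: 0.0298
```

```bash
python3 f.py
```

```text
27.75 toolF [ 1.88 -4.19 -0.69] yaw 152.0335303039188 q7 0.35250305935502957
phi 139.03839606218543 r 0.0544439860216214
```

```bash
cat > g.py <<'E'
from h import *
F=[]
for i in range(10):
    viewer.snapshot('side'); s=sense();R=cv2.Rodrigues(s['tcp_rot'])[0];F.append(R.T@s['ft_force'])
F=np.array(F);print(s['time_s'],'mean',np.round(F.mean(0),2),'sd',np.round(F.std(0),2))
E
python3 g.py; python3 f.py
```

```text
28.25 mean [ 1.29 -3.32 -0.59] sd [0.72 0.34 0.68]
28.25 toolF [ 0.77 -3.51 -0.04] yaw 152.04602092554498 q7 0.35259108687254154
phi 139.07171911902591 r 0.054477524593267296
```

Load is taken at about 2.3 rad, with 3.3 N now. Small steps from here.

Call:
{"api": "play_rows", "payload": {
  "targets": [
    [[-0.1,0.3,0],[0,0,0.3],-0.3],
    [[-0.1,0.6,0],[0,0,0.6],-0.3],
    [[-0.1,0.6,0],[0,0,0.6],-0.3]
  ]
}}

```text
time_s: 28.62
eef_pos: [0.5812, 0.0607, 0.1048]
tcp_rot: [-0.775, -3.045, -0.0]
ft_force: [-3.0, -2.0, 0.4]
opening: 0.0296
```

```bash
python3 g.py; python3 f.py
```

```text
29.125 mean [ 2.07 -2.98 -0.77] sd [0.44 0.63 0.45]
29.125 toolF [ 2.31 -2.32 -0.24] yaw 151.4425622599282 q7 0.3444002970933078
phi 139.77903724749774 r 0.05448602586805014
```

Call:
{"api": "play_rows", "payload": {
  "targets": [
    [[-0.1,0.5,0],[0,0,0.5],-0.3],
    [[-0.2,1.0,0],[0,0,1],-0.3],
    [[-0.3,1.5,0],[0,0,1.5],-0.3]
  ]
}}

```text
time_s: 29.5
eef_pos: [0.5821, 0.0619, 0.1048]
tcp_rot: [-0.815, -3.034, 0.0]
ft_force: [-3.7, -2.9, 1.5]
opening: 0.0297
```

```bash
python3 f.py;python3 g.py; python3 f.py
```

```text
29.5 toolF [ 1.71 -4.33 -1.52] yaw 149.91120461113815 q7 0.3235930946040392
phi 141.3342406144144 r 0.054489552658889585
30.0 mean [ 2.68 -3.17 -0.52] sd [0.59 0.39 0.41]
30.0 toolF [ 3.05 -2.89 -0.24] yaw 149.94327725280095 q7 0.32412644219828257
phi 141.39772519957884 r 0.05441902278048481
```

Call:
{"api": "play_rows", "payload": {
  "targets": [
    [[-0.1,0.5,0],[0,0,0.5],-0.3],
    [[-0.2,1.0,0],[0,0,1],-0.3],
    [[-0.3,1.5,0],[0,0,1.5],-0.3],
    [[-0.4,2.0,0],[0,0,2],-0.3]
  ]
}}

```text
time_s: 30.5
eef_pos: [0.5835, 0.0634, 0.1048]
tcp_rot: [-0.868, -3.019, 0.0]
ft_force: [-3.5, -1.7, 0.4]
opening: 0.0294
```

```bash
sed -i 's/range(10)/range(4)/' g.py; python3 f.py;python3 g.py
```

```text
30.5 toolF [ 2.01 -3.32 -0.43] yaw 147.91187412203797 q7 0.2967181186864213
phi 143.47717515888004 r 0.0544726959421223
30.7 mean [ 3.09 -3.31 -0.97] sd [0.44 0.42 0.37]
```

Call:
{"api": "play_rows", "payload": {
  "targets": [
    [[0.1,0.5,0],[0,0,0.5],-0.3],
    [[0.2,1.0,0],[0,0,1],-0.3],
    [[0.3,1.5,0],[0,0,1.5],-0.3],
    [[0.4,2.0,0],[0,0,2],-0.3]
  ]
}}

```text
time_s: 31.2
eef_pos: [0.5846, 0.0651, 0.1048]
tcp_rot: [0.921, 3.003, 0.0]
ft_force: [0.1, -4.5, -1.2]
opening: 0.03
```

```bash
python3 f.py;python3 g.py
```

```text
31.2 toolF [-2.63 -3.67  1.16] yaw 145.89845152350526 q7 0.26820657294792866
phi 145.54501252194075 r 0.05478543695096933
31.4 mean [-2.6  -3.43  0.3 ] sd [0.55 0.57 0.44]
```

Call:
{"api": "play_rows", "payload": {
  "targets": [
    [[-0.1,0.5,0],[0,0,0.5],-0.3],
    [[-0.2,1.0,0],[0,0,1],-0.3],
    [[-0.2,1.5,0],[0,0,1.5],-0.3],
    [[-0.3,2.0,0],[0,0,2],-0.3]
  ]
}}

```text
time_s: 31.9
eef_pos: [0.5857, 0.0668, 0.1048]
tcp_rot: [-0.973, -2.987, -0.0]
ft_force: [-0.4, -4.7, -0.1]
opening: 0.0298
```

```bash
python3 f.py;python3 g.py
```

```text
31.9 toolF [-2.47 -4.02  0.12] yaw 143.905431356463 q7 0.24146232817260369
phi 147.58567533677262 r 0.0551457628111299
32.1 mean [-2.81 -3.5  -0.31] sd [0.46 0.39 0.37]
```

Call:
{"api": "play_rows", "payload": {
  "targets": [
    [[-0.1,0.5,0],[0,0,0.5],-0.3],
    [[-0.2,1.0,0],[0,0,1],-0.3],
    [[-0.2,1.5,0],[0,0,1.5],-0.3],
    [[-0.3,2.0,0],[0,0,2],-0.3]
  ]
}}

```text
time_s: 32.6
eef_pos: [0.587, 0.0682, 0.1048]
tcp_rot: [-1.025, -2.97, -0.0]
ft_force: [-0.7, -4.5, 0.7]
opening: 0.0301
```

```bash
python3 f.py;python3 g.py
```

```text
32.6 toolF [-2.26 -3.94 -0.75] yaw 141.9071846221116 q7 0.2149328563947354
phi 149.67022045497347 r 0.05525270006942329
32.8 mean [-1.95 -3.66 -0.74] sd [0.6  0.44 0.19]
```

Call:
{"api": "play_rows", "payload": {
  "targets": [
    [[-0.1,0.7,0],[0,0,0.7],-0.3],
    [[-0.2,1.4,0],[0,0,1.4],-0.3],
    [[-0.3,2.1,0],[0,0,2.1],-0.3],
    [[-0.4,2.8,0],[0,0,2.8],-0.3]
  ]
}}

```text
time_s: 33.3
eef_pos: [0.5891, 0.0702, 0.1048]
tcp_rot: [-1.098, -2.943, 0.0]
ft_force: [-1.7, -4.7, 1.9]
opening: 0.0299
```

```bash
python3 f.py;python3 g.py
```

```text
33.3 toolF [-1.77 -4.65 -1.85] yaw 139.09274673748175 q7 0.1777887814007987
phi 152.60167599977976 r 0.055364434478316474
33.5 mean [-2.2  -3.72 -1.12] sd [0.38 0.33 0.6 ]
```

Call:
{"api": "play_rows", "payload": {
  "targets": [
    [[-0.1,0.6,0],[0,0,0.6],-0.3],
    [[-0.2,1.2,0],[0,0,1.2],-0.3],
    [[-0.3,1.8,0],[0,0,1.8],-0.3],
    [[-0.4,2.4,0],[0,0,2.4],-0.3]
  ]
}}

```text
time_s: 34.0
eef_pos: [0.5909, 0.0716, 0.1048]
tcp_rot: [-1.159, -2.92, 0.0]
ft_force: [-1.2, -5.9, 1.8]
opening: 0.0301
```

```bash
python3 f.py;python3 g.py
```

```text
34.0 toolF [-3.13 -5.12 -1.83] yaw 136.69778759502447 q7 0.14665426198280038
phi 154.9926553889479 r 0.05540818728317271
34.2 mean [-2.18 -4.15 -1.29] sd [0.26 0.13 0.59]
```

Call:
{"api": "play_rows", "payload": {
  "targets": [
    [[-0.1,0.5,0],[0,0,0.5],-0.3],
    [[-0.2,1.0,0],[0,0,1],-0.3],
    [[-0.3,1.5,0],[0,0,1.5],-0.3],
    [[-0.4,2.0,0],[0,0,2],-0.3]
  ]
}}

```text
time_s: 34.7
eef_pos: [0.5925, 0.0728, 0.1048]
tcp_rot: [-1.21, -2.899, 0.0]
ft_force: [-2.9, -5.8, 2.4]
opening: 0.0302
```

```bash
python3 f.py;python3 g.py
```

```text
34.7 toolF [-2.08 -6.08 -2.39] yaw 134.70667555612323 q7 0.12101155428068439
phi 157.06961393028521 r 0.05542465663922542
34.9 mean [-2.11 -5.24 -1.99] sd [0.85 0.26 0.52]
```

Call:
{"api": "play_rows", "payload": {
  "targets": [
    [[-0.1,0.5,0],[0,0,0.5],-0.3],
    [[-0.2,1.0,0],[0,0,1],-0.3],
    [[-0.3,1.5,0],[0,0,1.5],-0.3],
    [[-0.4,2.0,0],[0,0,2],-0.3]
  ]
}}

```text
time_s: 35.4
eef_pos: [0.5941, 0.0739, 0.1048]
tcp_rot: [-1.26, -2.877, 0.001]
ft_force: [-3.6, -5.4, 3.6]
opening: 0.03
```

```bash
python3 f.py;python3 g.py
```

```text
35.4 toolF [-1.55 -6.3  -3.62] yaw 132.70934692716807 q7 0.09548423793155572
phi 159.04986983437038 r 0.05545061309144745
35.6 mean [-1.56 -5.43 -2.96] sd [0.58 0.12 0.55]
```

Call:
{"api": "play_rows", "payload": {
  "targets": [
    [[-0.1,0.5,0],[0,0,0.5],-0.3],
    [[-0.2,1.0,0],[0,0,1],-0.3],
    [[-0.2,1.0,0],[0,0,1],-0.3]
  ]
}}

```text
time_s: 35.98
eef_pos: [0.5949, 0.0746, 0.1048]
tcp_rot: [-1.285, -2.866, 0.001]
ft_force: [-3.6, -5.3, 3.4]
opening: 0.0298
```

```bash
python3 f.py;python3 g.py
```

```text
35.975 toolF [-1.56 -6.25 -3.4 ] yaw 131.72067378462475 q7 0.08283537600270771
phi 160.1522996046639 r 0.055505193408180505
36.175 mean [-1.19 -5.68 -2.92] sd [0.4  0.39 0.24]
```

About 5.7 N static and 6.25 N at the end of the step, which is finger-tight. I'll back the pad off the post, rise and check.

Call:
{"api": "play_rows", "payload": {
  "targets": [
    [[0,-2,0],[0,0,0],-0.3],
    [[0,-5,0],[0,0,0],-0.3],
    [[0,-7,0],[0,0,0],-0.3],
    [[0,-7,0],[0,0,0],-0.3],
    [[0,-7,-15],[0,0,0],-0.3],
    [[0,-7,-40],[0,0,0],-0.3],
    [[0,-7,-90],[0,0,0],-0.3],
    [[-80,-7,-110],[0,0,0],-0.3],
    [[-80,-7,-110],[0,0,0],-0.3],
    [[-80,-7,-110],[0,0,0],-0.3]
  ]
}}

```text
time_s: 37.42
eef_pos: [0.6437, 0.0093, 0.2157]
tcp_rot: [1.287, 2.865, 0.001]
ft_force: [-0.1, 0.6, -0.8]
opening: 0.0295
```

```bash
python3 m8.py w20; python3 - <<'E'
from h import *
im,p=snap('side','s20')
cv2.imwrite('pics/s20b.png',cv2.resize(im,None,fx=1.5,fy=1.5,interpolation=cv2.INTER_CUBIC)[:,:,::-1])
E
```

```text
37.425 [0.64367257 0.00928299 0.21566155] [1.28654336e+00 2.86532904e+00 1.18329435e-03] [-0.09844149  0.63899498 -0.76357748] 0.029540976440687722
```

View pics/w20b.png

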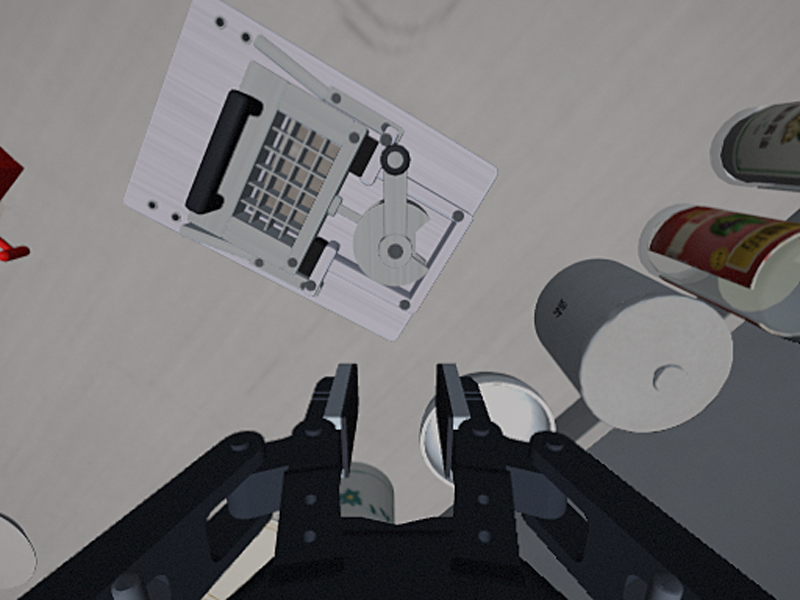

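View pics/s20b.png

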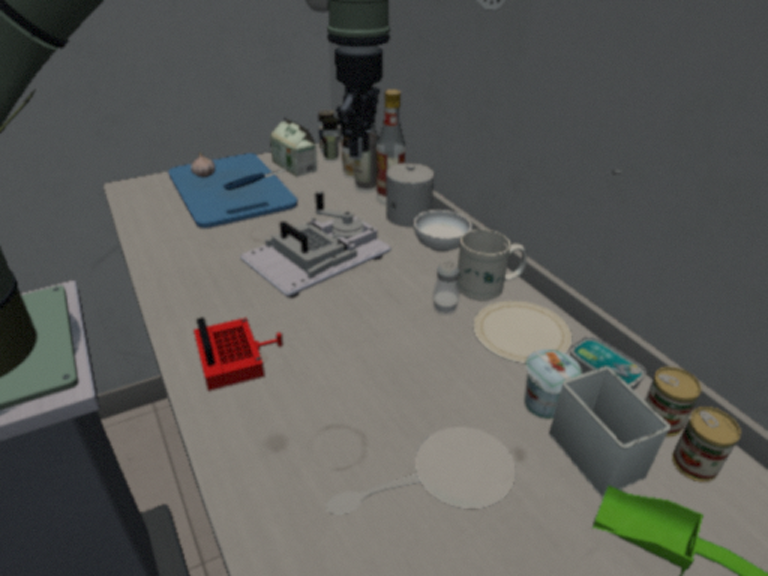

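The cassette sits against both buffers (365,157) and (317,262). The lever post at (396,158) stays swung over, and the bystanders are unmoved. One numeric check, then I'll hand in.

```bash
python3 - <<'E'
from h import *
im,p=load('w20');c=lambda u,v:((u+.5)/1.5625-.5,(v+.5)/1.5625-.5)
a=np.radians(12.35);ex=np.array([np.cos(a),np.sin(a),0]);ey=np.array([-ex[1],ex[0],0]);o=np.array([.5537,.0121,0])
B={}
for n,q,z in [('post',(396,159),.107),('axis',(396,251),.078),('fr +y',(354,138),.052),('fr -y',(292,263),.052),('yoke1',(458,215),.046),('yoke2',(405,304),.046)]:
    P=onz(p,c(*q),z)-o;B[n]=np.array([P@ex,P@ey])*1e3;print(n,np.round(B[n],1))
d=B['post']-[72.5,0];print('theta',np.arctan2(-d[0],-d[1])%(2*np.pi),np.hypot(*d))
d=B['fr +y']-B['fr -y'];print('yaw err deg',np.degrees(np.arctan2(-d[0],d[1])),'mid',(B['fr +y']+B['fr -y'])/2)
E
```

```text
post [47.3 48.5]
axis [73.9  0.9]
fr +y [18.5 46. ]
fr -y [ 18.4 -46.5]
yoke1 [101.9  36.8]
yoke2 [102.3 -36.4]
theta 2.662640343403603 54.65775428497406
yaw err deg -0.0617868464668764 mid [18.42664712 -0.23123342]
```

```bash
python3 -c "
from plant import env
print(env.finish_job())"
```

```text
the job is handed in; nothing more can be done
None
```

The cassette is in the bed against both rubber buffers, the cam lever is swung over and finger-tight, and the job was handed in at about 37.5 s. No verdict came back.

**What I did:** I lifted the grey cassette by its grip bar and set it down in the flare. With the jaws loose round the bar I eased it forward at about 6–7 N. When it met the buffers the push rose to 19 N without further motion, so I stopped and let go. I then swung the lever clockwise by its post. It took load at about 2.3 rad, and I moved it in small steps until the push read 5.7 N at rest and 6.3 N at the end of the last step. Then I backed off and lifted clear.

**Last checks, from one wrist picture and one side picture:**

| Check | Reading |
|---|---|
| Cam angle | 2.66 rad; no spring-back after release |
| Cassette off the bed's middle line | about 0.2 mm |
| Cassette squareness | about 0.1° |
| Cassette origin along the bed | about -17.5 mm, measured before clamping and not repeated |
| Bystanders | appear unmoved, by eye in the side view |

**Uncertain or disagreeing:**
- The bolt pull could not be measured. I inferred about 19 N from the lever force.
- The lever force readings were noisy, by about 0.5 N at rest, and friction added a sideways part of 1–3 N.
- The side and wrist cameras disagreed by about 6 mm in world y; I used the wrist camera, which agreed with the bed's given dimensions.

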